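Switch off the tested hand lamp and press it into the gift box foam

ROBOT

A 6-joint arm with a two-finger parallel gripper is mounted at the origin on the work surface. World frame = base frame: x ahead of the robot, y to its left, z up, the work surface at z = 0. Lengths are in m, angles in rad, forces in N, time in s.
With the tool pointing down it reaches from about 0.3 to 0.875 m from the base axis. Payload 6.4 kg.
Tool frame: the origin (TCP) lies between the finger pads; the fingertips stand 25 mm ahead of it and the grasp point (between the pads) lies 6 mm ahead of it; y points along the fingers, x is the direction in which the jaws open and shut, and the axes are right-handed (so a half turn about y gives the same grasp; the last joint's range is limited). The gripper opens to 85 mm and grips with 20 to 120 N. Pads are 22 mm wide; open, the fingers measure 114 mm over their backs; the gripper's body (76 mm by 85 mm) begins 54 mm behind the grasp point. The pads swing forward as they close: fully open they stand 13 mm farther back than shut.
Start: joints at [-1.457, 0.181, 1.607, -0, 1.354, -0.206], TCP at [0.181, -0.546, 0.256] pointing down, gripper open.
Joint ranges: [-2.99, 2.99], [-0.89, 2.07], [0.3, 2.58], [-1.14, 4.28], [0, 2.63], [-3.12, 3.12]. Speed limits (rad/s): [2.57, 2.57, 3.01, 3.14, 3.14, 3.14].

INTERFACE

Orientations are given as a unit quaternion [w, x, y, z].
In Python, from bench import ctrl, vision, ticket, find_in, regions_of, pinpoint gives the robot as it stands.
- The arm moves only by the tool apply_moves, never from a script. Its argument "increments" is a list of rows, each an object of numbers: "x", "y", "z": the shift along the tool's x, y, z in cm; "ax", "ay", "az": the turn, a rotation vector about the tool's x, y, z in rad; "grip": the closure, from 0 (fully open) to 1 (shut). A call has 1 to 12 rows; each row is the pose to reach, as a shift and turn from the pose measured when the call began, along the tool's axes at that moment; what a row does not reach only later rows make up. A row lasts 1/8 s, in which the tool goes at most 62.5 mm and 10.7 degrees, less where a joint would pass 70% of its speed; a pose out of reach is approached as far as the arm can. A call with a gripper value outside its range is refused whole. The fingers move at their own pace and stop on an object; the grip force is fixed at half the most. Time passes only in rows, so rows that repeat a pose let the fingers close. It gives the time, the measured TCP pose, the force and the opening at its end, in the units of the state.
- ctrl.get_obs(): the state, without advancing time (a new reading comes with each control period).
- vision.camera(name): name is "scene" or "top" or "wrist"; returns the picture (400x640x3 uint8, red, green, blue); there is no depth.
- vision.camera_params(name): a dict with "intrinsics" (3x3 intrinsics, pixels), "R" (3x3) and "t" (3): a world point X has camera coordinates R X + t. Camera axes: x right, y down, z forward; pixel columns grow to the right and rows downward; lengths in m; the calibration is good to about 2 mm. A picture is of the moment at which its call begins: read the wrist's pose just before it. camera_params takes no time and is no camera call; for the wrist camera it gives the pose at the moment of the call.
- ticket.hand_in(): hands the job in, once; it reports no verdict.
Trained networks look in the newest picture that a camera, given by its name, has taken for a name from the list of things; names that differ only in an ending like _2 or _b are one class to them, and where a whole thing is asked for, a point or a joint stands for the part that bears it (a point fixed in the world has none). Each returns a list of dicts, best first, with "p" (0 to 1); they miss things now and then, are a little off and sometimes report something else, mostly with a low value. They report only what shows in the picture. A call takes as long as a camera call. They do not tell look-alikes from the thing itself.
- find_in(camera, query): "rect" ([centre column, centre row, width, height] in pixels, round what is visible of it).
- regions_of(camera, query): "mask" (400x640 bool, what is visible of it) and "rect" ([centre column, centre row, width, height] in pixels, round what is visible of it).
- pinpoint(camera, query): "xy" ([column, row] in pixels: a listed point, or the origin of a listed thing).
The state is a dict: "time_s": time; "q": joint angles; "dq": joint speeds; "joint_efforts": joint torques, N m; "eef_pos": TCP position; "eef_rot": TCP orientation; "wrist_force": force on the tool from outside, world axes, zero at the start; "torque": the same for the moment, N m; "opening": opening from 0.0 (shut) to 1.0 (fully open).
Only numpy, scipy, OpenCV 4.12 (cv2) and the standard library are available. Lean on these libraries where they do the work, as an engineer would, in place of code of your own. Each camera call takes 0.05 s, during which the arm holds its last target.

TASK

This LED hand lamp has just been tested and is still switched on. Switch it off at its rocker and press it, lens up, fully home into its matching cutout in the foam of the open gift box. Leave everything else where it lies.

Things in the scene. Friction and masses are not known exactly. Their poses are not given: they have to be found in the camera images.
- lamp: Paddle-shaped charcoal LED hand lamp, lens up, 140 to 250 g; sizes in mm: 28 thick, 140 long. From above: handle 32 wide (x -70 to +20), then head 46 wide (x +20 to +70). Origin: underside, midway along the length; x from tail to head, y across, z up. Centre of mass near x = +6. Top is flat and free from x = -19 to +18
- lamp_grip (a point): Middle of the handle's plain part, 3 behind the lamp's origin and 14 above its underside; axes as the lamp's. A good place to grip, across y (32 wide)
- lens (a point): Centre of the lens, the pale rectangle (40 x 36) on top of the lamp's head, 45 ahead of the lamp's origin and 28 above its underside; axes as the lamp's
- switch (a joint): The lamp's grey over-centre rocker, 30 long, 20 wide, hinged across the handle's top at lamp x = -36: a shallow V of two wings. 0 = on (as found): head-side wing level, tail-side wing up, its end 7 above the handle's top. 0.4 rad = off: tail-side wing level (1 above the handle's top), head-side wing up. About 4 to 5 N down near the tail end tips it; past half way it snaps over and stays
- switch_push (a point): On top of the rocker's tail-side wing, 11 from its hinge (lamp x about -46), near the end: push straight down here to switch off. 5 above the handle's top when on, 1 above it when off; moves and tilts with the rocker
- giftbox: Open turquoise card gift box, 290 x 200, rim 60 above the table, lid off, heavy, stands firm. Filled with pale grey foam whose top is 50 above the table. Origin: centre of its underside. x along its length, y across; its x is turned up to 0.3 rad either way from the world's +y
- cutout (a point): Middle of the floor of the lamp's paddle-shaped recess, 148 long, 20 deep, floor 30 above the table. Axes as the box's; narrow (handle) end towards -x, wide end towards +x: the lamp's origin belongs here, its x along this x. Springy sides, rounded at the mouth, 1.5 tighter than the lamp each side: it rests on them 11 to 16 above the floor until 6 to 10 N down pushes it home; they then hold it
- slot (a point): Middle of the finger slots, which cross the lamp's recess just where the plain part of the handle (lamp_grip) comes to lie: 42 along x, reaching 50 to either side along y, as deep as the recess; this point is 14 above the floor. Fingers holding the handle can go down in them with it. Seated, the lamp's top stands 8 above the foam. Axes as the box's
- corkscrew: Folded waiter's corkscrew, walnut and steel, 118 x 24 x 14, already in its own recess in the foam, 85 to the side of the lamp's. Origin: centre of its underside. Leave it
- foil_cutter: Black U-shaped foil cutter, 46 x 63 x 22, already in its recess in the foam beyond the tail end of the lamp's. Origin: centre of its underside. Leave it
- jar_a: Jar of nuts with gold-coloured lid, 66 across, 98 tall, loose on the table. Origin: centre of its underside. Leave it
- jar_b: Second jar, the same as the first
- marker: Green marker pen, 136 long, 18 thick, lying on the table. Origin: on the table under its middle. Leave it
- candle_tin: Round aluminium candle tin, 66 across, 44 tall. Origin: centre of its underside. Leave it
Things that resemble listed ones, but are neither listed nor needed, are in the scene too. What is meant by the lamp is not green, and is the smaller of those in its own colour.

How it is judged:
By the outcome, as a careful person would: the job done as asked, in the order asked, and still so for the second after the job is handed in, with the robot touching nothing.
It also fails if it takes over 42 s, if anything falls off the work surface, if the arm or the gripper's body presses on something with over 40 N, if the wrist force passes 120 N, or if a joint passes its speed limit or range.

## Working session

There is one attempt and no reset: what is moved stays moved. The work goes in short steps, Python scripts to look and compute and a tool call to move; the robot and the scene stay as the last step left them, time stands still between calls to the robot, and variables do not carry over. Pictures are saved under pics/ and viewed, and the job is handed in when it is done.

Besides the shell and the picture viewer there is one more tool, called after "Request:" by a JSON object that holds its "api" and its "payload", one argument or row to a line. apply_moves: Moves the arm, as the interface text tells. Its arguments: {"type":"object","properties":{"increments":{"type":"array","items":{"type":"object","properties":{"x":{"type":"number"},"y":{"type":"number"},"z":{"type":"number"},"ax":{"type":"number"},"ay":{"type":"number"},"az":{"type":"number"},"grip":{"type":"number"}}}}},"required":["increments"]}

```bash
ls; mkdir -p pics
cat > h.py <<'E'
import numpy as np, cv2
from bench import ctrl, vision, ticket, find_in, regions_of, pinpoint
from scipy.spatial.transform import Rotation as Ro
def snap(cam,name,crop=None,scale=1):
    im=vision.camera(cam); P=vision.camera_params(cam)
    o=im
    if crop: c0,r0,c1,r1=crop; o=im[r0:r1,c0:c1]
    if scale!=1: o=cv2.resize(o,None,fx=scale,fy=scale,interpolation=cv2.INTER_CUBIC)
    cv2.imwrite('pics/'+name+'.png',o[:,:,::-1]); return im,P
def ray(P,uv,z):
    K=np.array(P['intrinsics']);R=np.array(P['R']);t=np.array(P['t'])
    d=R.T@np.linalg.solve(K,np.array([uv[0],uv[1],1.])); c=-R.T@t
    return c+d*(z-c[2])/d[2]
def proj(P,X):
    K=np.array(P['intrinsics']);p=K@(np.array(P['R'])@np.array(X)+np.array(P['t'])); return p[:2]/p[2]
def tool(o=None):
    o=o or ctrl.get_obs(); w,x,y,z=o['eef_rot']
    return np.array(o['eef_pos']),Ro.from_quat([x,y,z,w]).as_matrix()
E
python3 - <<'E'
from h import *
snap('scene','s0'); im,P=snap('top','t0')
print(P)
for q in ['lamp','giftbox','cutout','slot','lens','switch_push','lamp_grip','corkscrew','foil_cutter']:
    for d in pinpoint('top',q)[:4]: print(q,round(d['p'],2),np.round(d['xy'],1))
print(ctrl.get_obs())
E
```

```text
pics
{'intrinsics': array([[459.88822553,   0.        , 312.40790559],
       [  0.        , 459.88822553, 203.0612995 ],
       [  0.        ,   0.        ,   1.        ]]), 'R': array([[ 0.02077179, -0.99977644,  0.00394916],
       [-0.99290942, -0.02109122, -0.11698739],
       [ 0.11704453, -0.00149112, -0.99312555]]), 't': array([-0.05532919,  0.48637367,  1.53011378])}
lamp 0.77 [322.4 149.3]
lamp 0.75 [398.4 222.5]
lamp 0.72 [391.1 272.9]
giftbox 0.89 [248.4 188.3]
cutout 0.61 [235.3 192.2]
slot 0.84 [230.7 189.8]
slot 0.46 [351.3 228.4]
lens 0.97 [377.  271.9]
lens 0.72 [384.4 222.9]
lens 0.66 [321.1 135.3]
switch_push 0.58 [410.6 279.6]
switch_push 0.49 [411.5 220.7]
switch_push 0.46 [228.9 192.8]
switch_push 0.44 [321.6 161.5]
lamp_grip 0.83 [323.7 145.1]
lamp_grip 0.7 [400.5 221.8]
lamp_grip 0.67 [393. 276.]
corkscrew 0.67 [233.8 166.8]
foil_cutter 0.61 [426.8 175.1]
foil_cutter 0.47 [275.  181.9]
{'time_s': 0.55, 'q': array([-1.45731951e+00,  1.80833947e-01,  1.60700121e+00,  3.18956124e-05,
        1.35380570e+00, -2.06316646e-01]), 'dq': array([-0.00062622, -0.00169019, -0.00242482,  0.00011022,  0.00096829,
        0.00127435]), 'joint_efforts': array([ 7.94037373e-05, -4.44519818e+01, -3.51450884e+01, -2.87745961e-04,
        1.20899644e-03, -2.02141536e-05]), 'eef_pos': array([ 0.18078083, -0.54585441,  0.25626877]), 'eef_rot': array([ 0.57324858, -0.57320856,  0.41401904, -0.41401237]), 'wrist_force': array([-0.34457726, -0.1478657 , -0.15529599]), 'torque': array([-0.04190759,  0.00127068,  0.02224338]), 'opening': 1.0005171570812288}
```

View pics/t0.png

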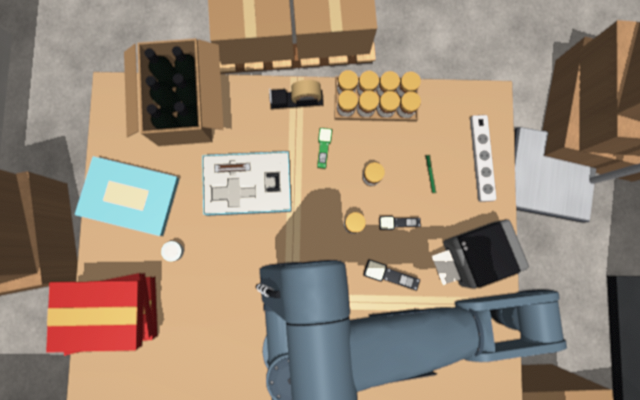

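View pics/s0.png

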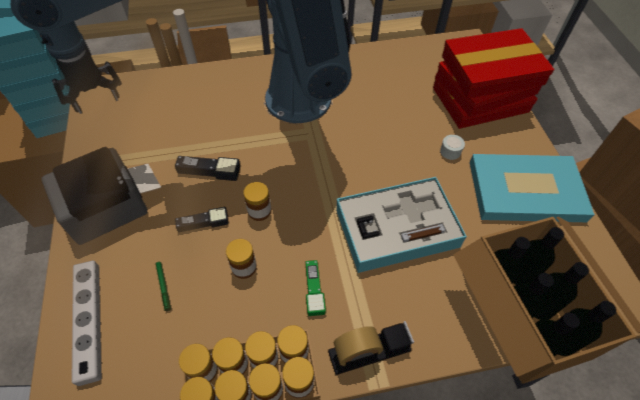

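Run:
```python
import cv2
im=cv2.imread('pics/t0.png')
cv2.imwrite('pics/t0c.png',cv2.resize(im[110:300,290:450],None,fx=3.1,fy=3.1,interpolation=cv2.INTER_CUBIC))
cv2.imwrite('pics/t0b.png',cv2.resize(im[130:250,190:350],None,fx=4.9,fy=4.9,interpolation=cv2.INTER_CUBIC))
```

```text
(no output)
```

View pics/t0c.png

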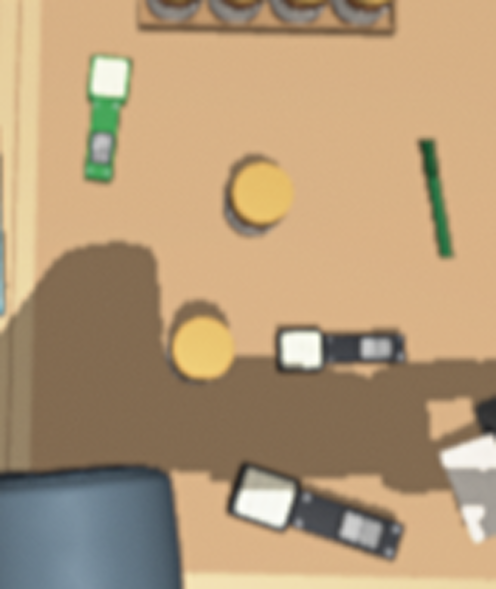

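View pics/t0b.png

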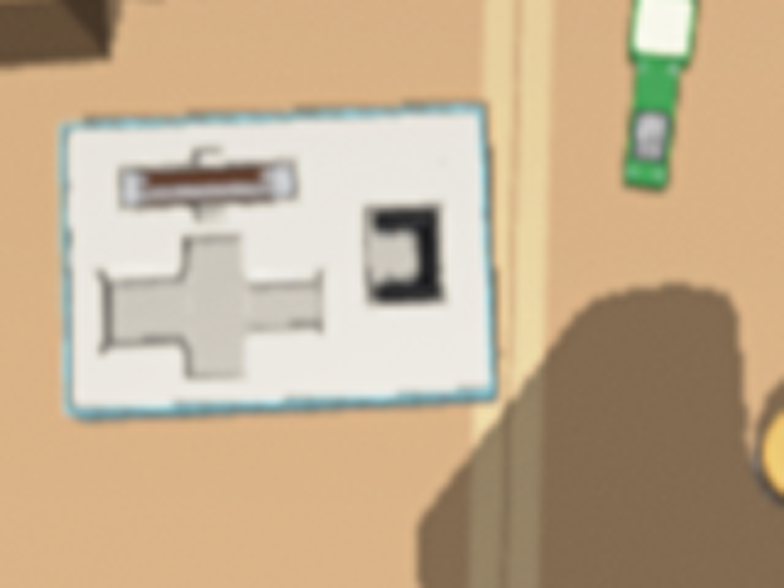

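The lamp candidates in the top view are the green one (322,149), which is excluded, a large charcoal one (391,273) and a small charcoal one (398,222). The small charcoal one fits the description: it isn't green and it is the smaller of its colour. I'll measure and confirm this now.

Run:
```python
from h import *
im,P=snap('top','t1c',(360,195,440,250),10)
p,R=tool(); print('tool R cols',np.round(R,3), p)
for n,uv in [('lampA',(398.4,222.5)),('lampB',(391.1,272.9))]: pass
for q,zs in [('lamp',0),('lens',.028),('lamp_grip',.014),('switch_push',.033)]:
    for d in pinpoint('top',q): print(q,round(d['p'],2),np.round(ray(P,d['xy'],zs),4)[:2])
for q,zs in [('giftbox',0),('cutout',.03),('slot',.044),('corkscrew',.03),('foil_cutter',.03),('jar_a',0),('candle_tin',0),('marker',0)]:
    for d in pinpoint('top',q): print(q,round(d['p'],2),np.round(d['xy']),np.round(ray(P,d['xy'],zs),4)[:2])
for m in regions_of('top','lamp'):
    k=m['mask'].astype(np.uint8); c=max(cv2.findContours(k,0,2)[0],key=cv2.contourArea).reshape(-1,2)
    X=np.array([ray(P,u,.02)[:2] for u in c])*1000
    r=cv2.minAreaRect(X.astype(np.float32)); print('reg',round(m['p'],2),np.round(m['rect']),np.round(r[0]),np.round(r[1]),r[2])
for m in regions_of('top','giftbox')[:2]:
    k=m['mask'].astype(np.uint8); c=max(cv2.findContours(k,0,2)[0],key=cv2.contourArea).reshape(-1,2)
    X=np.array([ray(P,u,.055)[:2] for u in c])*1000
    r=cv2.minAreaRect(X.astype(np.float32)); print('box',round(m['p'],2),np.round(m['rect']),np.round(r[0]),np.round(r[1]),r[2])
```

```text
tool R cols [[ 0.314  0.     0.949]
 [-0.949  0.     0.314]
 [-0.    -1.     0.   ]] [ 0.18078382 -0.54585291  0.25629356]
lamp 0.96 [ 0.4241 -0.3479]
lamp 0.93 [ 0.6872 -0.0799]
lamp 0.68 [ 0.2522 -0.3212]
lamp 0.4 [0.3194 0.4233]
lens 0.72 [ 0.2622 -0.2572]
lens 0.7 [ 0.7217 -0.0823]
lamp_grip 0.86 [ 0.2542 -0.3123]
lamp_grip 0.68 [ 0.4394 -0.3422]
switch_push 0.7 [0.6094 0.229 ]
switch_push 0.54 [ 0.2358 -0.3715]
switch_push 0.53 [ 0.6358 -0.0768]
switch_push 0.39 [ 0.4234 -0.3796]
giftbox 0.57 [247. 188.] [0.5371 0.181 ]
cutout 0.58 [237. 192.] [0.5186 0.2122]
cutout 0.42 [427. 174.] [ 0.5948 -0.4329]
slot 0.92 [228. 192.] [0.5174 0.2382]
corkscrew 0.72 [233. 168.] [0.6024 0.2282]
foil_cutter 0.59 [272. 184.] [0.5514 0.0924]
jar_a 0.95 [369. 179.] [ 0.5795 -0.2414]
jar_a 0.86 [350. 225.] [ 0.4167 -0.1761]
candle_tin 0.94 [174. 253.] [0.3093 0.421 ]
candle_tin 0.27 [234. 168.] [0.6086 0.2307]
marker 0.72 [429. 174.] [ 0.6002 -0.4485]
marker 0.36 [273. 180.] [0.5695 0.094 ]
reg 0.94 [399. 223.  39.  18.] [ 427. -342.] [ 48. 140.] 1.2035707235336304
reg 0.9 [391. 275.  54.  30.] [ 248. -317.] [192.  61.] 72.88091278076172
reg 0.69 [355. 224.  21.  19.] [ 422. -188.] [64. 70.] 45.83317565917969
reg 0.66 [324. 150.  19.  42.] [679. -80.] [ 47. 145.] 85.33804321289062
box 0.8 [247. 185.  97.  63.] [545. 180.] [207. 296.] 3.7844483852386475
```

View pics/t1c.png

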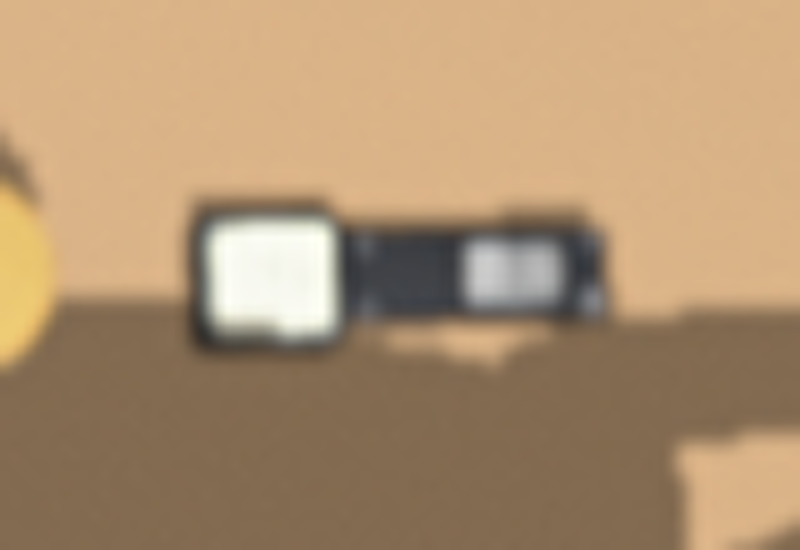

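The crop confirms it. The small charcoal lamp measures about 140 x 48 mm, with its lit lens at top-view pixel (387,222) and its rocker at (411,222); the other charcoal lamp is about 192 long. I'll move above the small one, with the jaw axis along world x and the gripper shut.

Request:
{"api": "apply_moves", "payload": {
  "increments": [
    {"x": -1.6, "y": 0.5, "z": 4.2, "ay": -0.18, "grip": 1},
    {"x": -3.2, "y": 1, "z": 8.4, "ay": -0.36, "grip": 1},
    {"x": -4.8, "y": 1.5, "z": 12.6, "ay": -0.54, "grip": 1},
    {"x": -6.4, "y": 2, "z": 16.8, "ay": -0.72, "grip": 1},
    {"x": -8, "y": 2.5, "z": 21, "ay": -0.9, "grip": 1},
    {"x": -9.6, "y": 3, "z": 25.2, "ay": -1.08, "grip": 1},
    {"x": -11.3, "y": 3, "z": 29.4, "ay": -1.25, "grip": 1},
    {"x": -11.3, "y": 3, "z": 29.4, "ay": -1.25, "grip": 1},
    {"x": -11.3, "y": 3, "z": 29.4, "ay": -1.25, "grip": 1}
  ]
}}

```text
invalid input
```

Run:
```python
from h import *
p,R=tool(); print(p,np.round(R,3))
im,P=snap('wrist','w1'); print(np.round(P['R'],3),np.round(-P['R'].T@P['t'],3),P['intrinsics'][0,0])
for q,zs in [('lamp',0),('lens',.028),('lamp_grip',.014),('switch_push',.033)]:
    for d in pinpoint('wrist',q): print(q,round(d['p'],2),np.round(d['xy'],1),np.round(ray(P,d['xy'],zs),4)[:2])
```

```text
[ 0.18077457 -0.54585216  0.2562877 ] [[ 0.314 -0.     0.949]
 [-0.949  0.     0.314]
 [-0.    -1.    -0.   ]]
[[ 0.316 -0.949 -0.   ]
 [-0.917 -0.305  0.258]
 [-0.245 -0.081 -0.966]] [ 0.243 -0.526  0.374] 303.72727232681365
lamp 0.58 [150.   56.9] [ 0.2511 -0.3172]
lens 0.88 [70.8 11.1] [ 0.2673 -0.2496]
lamp_grip 0.87 [141.1  60.1] [ 0.2445 -0.3164]
switch_push 0.83 [177.5  84.1] [ 0.2334 -0.3676]
```

View pics/w1.png

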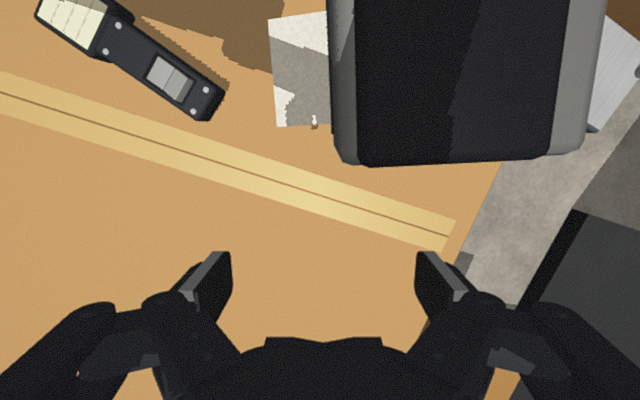

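The move was refused as invalid input, so I'll retry with full rows. The wrist view shows a tall black bin at (460,80) in the direct path, so this route goes sideways first.

Request:
{"api": "apply_moves", "payload": {
  "increments": [
    {"x": -4.0, "y": -1.0, "z": 0.0, "ax": 0.0, "ay": -0.1, "az": 0.0, "grip": 1.0},
    {"x": -8.0, "y": -2.0, "z": 2.0, "ax": 0.0, "ay": -0.25, "az": 0.0, "grip": 1.0},
    {"x": -11.3, "y": -2.0, "z": 6.0, "ax": 0.0, "ay": -0.4, "az": 0.0, "grip": 1.0},
    {"x": -11.3, "y": -2.0, "z": 11.0, "ax": 0.0, "ay": -0.55, "az": 0.0, "grip": 1.0},
    {"x": -11.3, "y": -1.0, "z": 16.0, "ax": 0.0, "ay": -0.7, "az": 0.0, "grip": 1.0},
    {"x": -11.3, "y": 0.0, "z": 21.0, "ax": 0.0, "ay": -0.85, "az": 0.0, "grip": 1.0}
  ]
}}

```text
time_s: 2.3
eef_pos: [0.3461, -0.3721, 0.2566]
eef_rot: [-0.693, 0.694, -0.139, 0.14]
wrist_force: [-0.9, 0.3, 0.1]
opening: 0.001
```

Request:
{"api": "apply_moves", "payload": {
  "increments": [
    {"x": 2.1, "y": 1.0, "z": 1.3, "ax": 0.0, "ay": -0.14, "az": 0.0, "grip": 1.0},
    {"x": 4.2, "y": 2.0, "z": 2.6, "ax": 0.0, "ay": -0.28, "az": 0.0, "grip": 1.0},
    {"x": 6.35, "y": 3.0, "z": 4.0, "ax": 0.0, "ay": -0.4, "az": 0.0, "grip": 1.0},
    {"x": 6.35, "y": 3.0, "z": 4.0, "ax": 0.0, "ay": -0.4, "az": 0.0, "grip": 1.0}
  ]
}}

```text
time_s: 2.8
eef_pos: [0.4209, -0.3588, 0.2257]
eef_rot: [0.707, -0.707, -0.002, 0.002]
wrist_force: [-0.0, -0.7, -0.1]
opening: -0.002
```

Run:
```python
from h import *
p,R=tool(); print(p,np.round(R,3))
im,P=snap('wrist','w2'); print(np.round(-P['R'].T@P['t'],3))
for q,zs in [('lamp',0),('lens',.028),('lamp_grip',.014),('switch_push',.033)]:
    for d in pinpoint('wrist',q): print(q,round(d['p'],2),np.round(d['xy'],1),np.round(ray(P,d['xy'],zs),4)[:2])
```

```text
[ 0.42088503 -0.35879832  0.22569748] [[ 1.    -0.    -0.006]
 [ 0.006  0.     1.   ]
 [-0.    -1.     0.   ]]
[ 0.42  -0.294  0.344]
lamp 0.93 [330.1 169.4] [ 0.4281 -0.3436]
lamp 0.81 [170.5 143.9] [ 0.2503 -0.316 ]
lens 0.85 [163.5  82.9] [ 0.2646 -0.256 ]
lens 0.68 [329.3 128.2] [ 0.4262 -0.2979]
lamp_grip 0.88 [330.4 175.1] [ 0.4282 -0.3478]
lamp_grip 0.86 [158.7 147.9] [ 0.2441 -0.3194]
switch_push 0.72 [138.7 205.3] [ 0.2249 -0.378 ]
switch_push 0.57 [330.1 217.2] [ 0.4279 -0.3902]
```

View pics/w2.png

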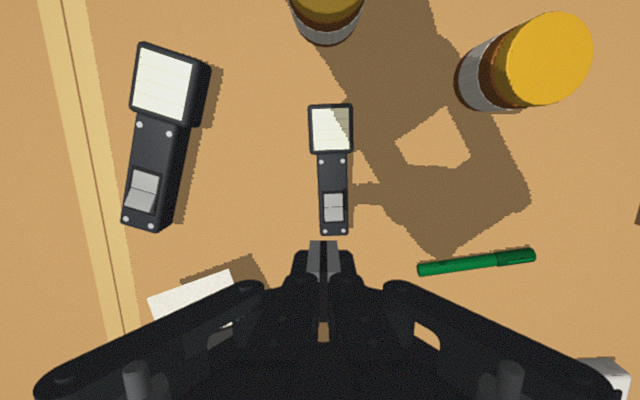

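Run:
```python
from h import *
im,P=snap('wrist','w3',(290,90,370,245),5)
a=ray(P,(329.5,104),.028);b=ray(P,(335,234),.028);print(a,b,np.linalg.norm(a-b),np.arctan2(-(a-b)[0],(a-b)[1]))
for m in regions_of('wrist','lamp'):
    k=m['mask'].astype(np.uint8); c=max(cv2.findContours(k,0,2)[0],key=cv2.contourArea).reshape(-1,2)
    X=np.array([ray(P,u,.028)[:2] for u in c])*1000
    r=cv2.minAreaRect(X.astype(np.float32)); print('reg',round(m['p'],2),np.round(m['rect']),np.round(r[0],1),np.round(r[1]),r[2])
```

```text
[ 0.42598805 -0.27593797  0.028     ] [ 0.43328212 -0.412767    0.028     ] 0.1370233051690965 0.053257489051685494
reg 0.93 [332. 168.  45. 133.] [ 429.6 -342.4] [ 45. 139.] 1.7019712924957275
reg 0.58 [168. 136.  89. 191.] [ 253.5 -317. ] [188.  73.] 73.30409240722656
```

View pics/w3.png

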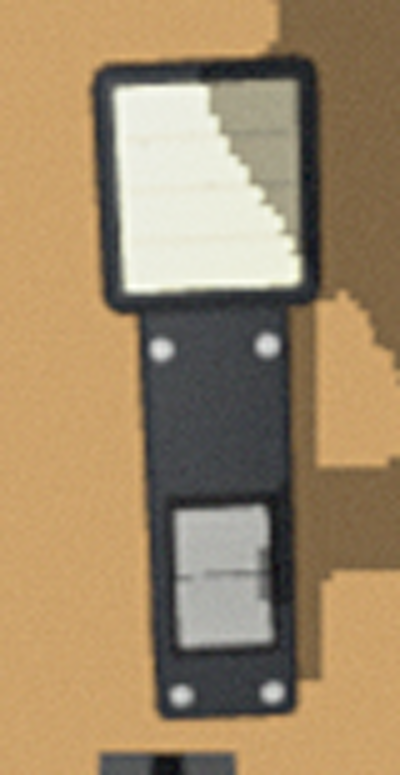

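Request:
{"api": "apply_moves", "payload": {
  "increments": [
    {"x": 0.5, "y": 4.0, "z": -1.7, "ax": 0.0, "ay": -0.03, "az": 0.0, "grip": 1.0},
    {"x": 1.05, "y": 8.0, "z": -3.4, "ax": 0.0, "ay": -0.03, "az": 0.0, "grip": 1.0},
    {"x": 1.05, "y": 13.0, "z": -3.4, "ax": 0.0, "ay": -0.03, "az": 0.0, "grip": 1.0},
    {"x": 1.05, "y": 15.0, "z": -3.4, "ax": 0.0, "ay": -0.03, "az": 0.0, "grip": 1.0},
    {"x": 1.05, "y": 15.0, "z": -3.4, "ax": 0.0, "ay": -0.03, "az": 0.0, "grip": 1.0}
  ]
}}

```text
time_s: 3.78
eef_pos: [0.4297, -0.3938, 0.0764]
eef_rot: [0.707, -0.707, -0.011, 0.011]
wrist_force: [-0.2, -0.1, 1.1]
opening: -0.003
```

Run:
```python
from h import *
p,R=tool(); print(p,np.round(R,3), ctrl.get_obs()['wrist_force'])
im,P=snap('wrist','w4')
for z in (.025,): print(proj(P,p-[0,0,z]))
```

```text
[ 0.4296547  -0.39382385  0.07636849] [[ 0.999 -0.001 -0.032]
 [ 0.032  0.     0.999]
 [-0.001 -1.     0.   ]] [-0.24218143 -0.06162668  1.13019497]
[321.10223149 252.932946  ]
```

View pics/w4.png

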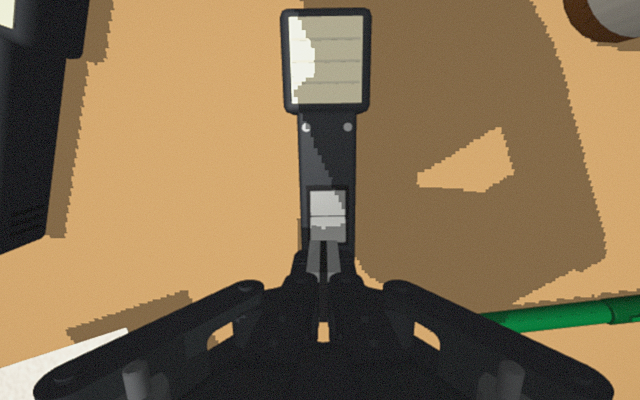

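Request:
{"api": "apply_moves", "payload": {
  "increments": [
    {"x": 0.2, "y": 1.0, "z": 0.1, "ax": 0.0, "ay": 0.0, "az": 0.0, "grip": 1.0},
    {"x": 0.2, "y": 1.5, "z": 0.1, "ax": 0.0, "ay": 0.0, "az": 0.0, "grip": 1.0},
    {"x": 0.2, "y": 1.8, "z": 0.1, "ax": 0.0, "ay": 0.0, "az": 0.0, "grip": 1.0},
    {"x": 0.2, "y": 2.0, "z": 0.1, "ax": 0.0, "ay": 0.0, "az": 0.0, "grip": 1.0},
    {"x": 0.2, "y": 2.0, "z": 0.1, "ax": 0.0, "ay": 0.0, "az": 0.0, "grip": 1.0}
  ]
}}

```text
time_s: 4.45
eef_pos: [0.4327, -0.3943, 0.0585]
eef_rot: [-0.706, 0.708, 0.012, -0.011]
wrist_force: [-1.0, -1.3, 3.2]
opening: 0.0
```

Run:
```python
from h import *
im,P=snap('wrist','w5')
```

```text
(no output)
```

View pics/w5.png

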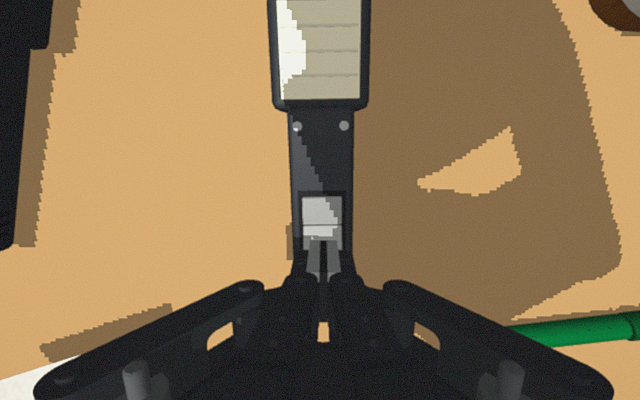

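Request:
{"api": "apply_moves", "payload": {
  "increments": [
    {"x": -0.1, "y": 0.3, "z": 0.0, "ax": 0.0, "ay": 0.0, "az": 0.0, "grip": 1.0},
    {"x": -0.1, "y": 0.5, "z": 0.0, "ax": 0.0, "ay": 0.0, "az": 0.0, "grip": 1.0}
  ]
}}

```text
time_s: 4.75
eef_pos: [0.4317, -0.3943, 0.0538]
eef_rot: [-0.706, 0.708, 0.012, -0.011]
wrist_force: [-4.0, 4.5, 16.8]
opening: -0.006
```

Request:
{"api": "apply_moves", "payload": {
  "increments": [
    {"x": 0.0, "y": -4.0, "z": -1.0, "ax": 0.0, "ay": 0.0, "az": 0.0, "grip": 1.0},
    {"x": 0.0, "y": -9.0, "z": -2.0, "ax": 0.0, "ay": 0.0, "az": 0.0, "grip": 0.0},
    {"x": 0.0, "y": -9.0, "z": -2.0, "ax": 0.0, "ay": 0.0, "az": 0.0, "grip": 0.0}
  ]
}}

```text
time_s: 5.12
eef_pos: [0.4339, -0.4169, 0.1484]
eef_rot: [-0.703, 0.711, 0.013, -0.009]
wrist_force: [-0.0, 0.5, -0.1]
opening: 0.417
```

Run:
```python
from h import *
p,R=tool(); print(p)
im,P=snap('wrist','w6')
for q,zs in [('lamp',0),('lens',.028),('lamp_grip',.014),('switch_push',.029)]:
    for d in pinpoint('wrist',q)[:2]: print(q,round(d['p'],2),np.round(d['xy'],1),np.round(ray(P,d['xy'],zs),4)[:2])
```

```text
[ 0.43385082 -0.41692509  0.14840871]
lamp 0.66 [99.8 67.7] [ 0.252  -0.3131]
lamp 0.61 [322.  110.1] [ 0.4301 -0.3396]
lens 0.77 [318.6  45.5] [ 0.4263 -0.2975]
lens 0.47 [316.7 173.4] [ 0.4275 -0.3879]
lamp_grip 0.84 [319.8 113.4] [ 0.4284 -0.3426]
lamp_grip 0.56 [76.8 68.5] [ 0.2441 -0.3162]
switch_push 0.76 [321.7 175.2] [ 0.4314 -0.389 ]
switch_push 0.61 [ 42.3 144.1] [ 0.2199 -0.3721]
```

View pics/w6.png

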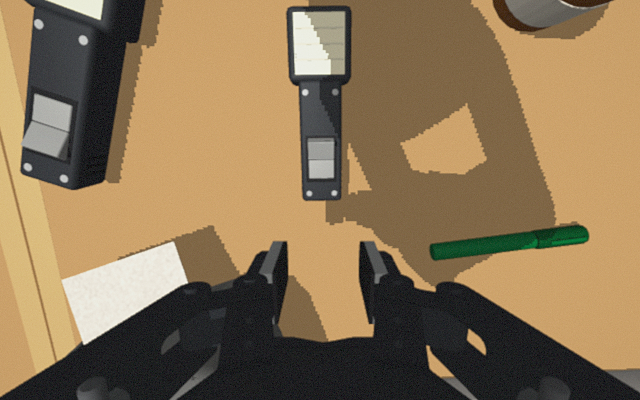

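Run:
```python
import cv2,numpy as np
a=cv2.imread('pics/w6.png'); b=cv2.imread('pics/w4.png'); 
x=cv2.resize(a[75:210,280:360],None,fx=4.4,fy=4.4,interpolation=cv2.INTER_CUBIC)
y=cv2.resize(b[120:255,285:365],None,fx=4.4,fy=4.4,interpolation=cv2.INTER_CUBIC)
cv2.imwrite('pics/cmp.png',np.hstack([x,y]))
print(a[10:80,290:345].max(axis=(0,1)), a[60,300],a[30,340]); c=cv2.imread('pics/w2.png'); print(c[130,320],c[118,345]); print(b[30,290],b[60,340])
```

```text
[243 249 250] [220 235 236] [144 165 171]
[218 234 235] [128 148 151]
[239 247 246] [139 160 162]
```

View pics/cmp.png

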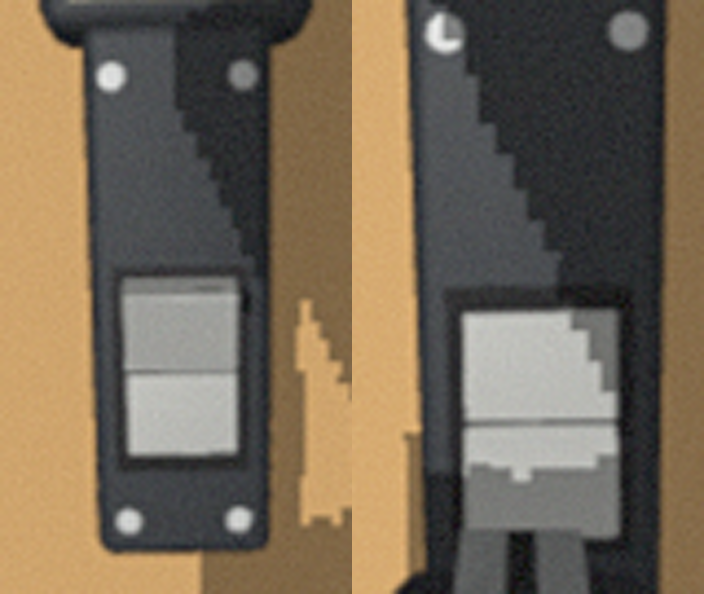

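The crop shows the rocker flipped: its tail wing is level and the end face of its head wing is raised, so the lamp is off. Next I'll refine the lamp pose for the grasp.

Run:
```python
from h import *
p,R=tool(); print(p,np.round(R[:,0],3),ctrl.get_obs()['opening'])
im,P=snap('wrist','w7',(270,0,370,210),3.8)
best=[]
for m in regions_of('wrist','lamp'):
    k=m['mask'].astype(np.uint8); c=max(cv2.findContours(k,0,2)[0],key=cv2.contourArea).reshape(-1,2)
    X=np.array([ray(P,u,.026)[:2] for u in c])*1000
    r=cv2.minAreaRect(X.astype(np.float32)); print('reg',round(m['p'],2),np.round(m['rect']),np.round(r[0],1),np.round(r[1]),r[2])
for uv in [(319.5,7),(322.5,198),(320.5,158)]: print(ray(P,uv,.028))
```

```text
[ 0.43137638 -0.41265452  0.14185941] [ 0.999  0.032 -0.   ] 0.844510295910978
reg 0.88 [ 85.  98. 128. 196.] [ 251.8 -336. ] [154.  82.] 76.80500793457031
reg 0.68 [324. 111.  67. 198.] [ 430.8 -342.7] [ 45. 139.] 3.5073814392089844
[ 0.42442125 -0.27161132  0.028     ]
[ 0.43076854 -0.4035071   0.028     ]
[ 0.42823082 -0.37240537  0.028     ]
```

View pics/w7.png

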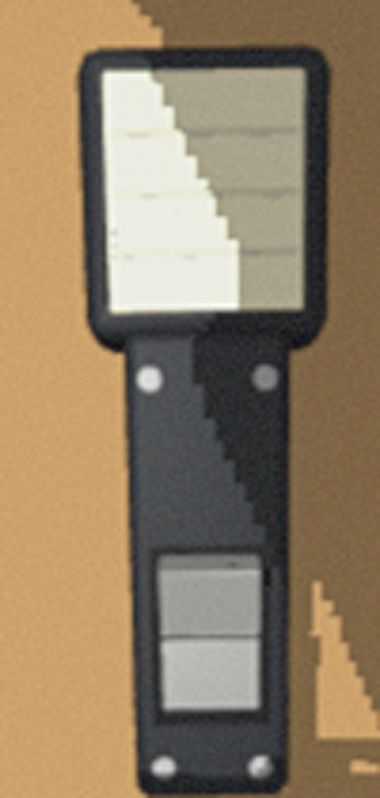

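Request:
{"api": "apply_moves", "payload": {
  "increments": [
    {"x": 0.1, "y": 1.0, "z": 3.5, "ax": 0.0, "ay": -0.01, "az": 0.0, "grip": 0.2},
    {"x": 0.2, "y": 3.0, "z": 6.7, "ax": 0.0, "ay": -0.01, "az": 0.0, "grip": 0.2},
    {"x": 0.2, "y": 6.0, "z": 6.7, "ax": 0.0, "ay": -0.01, "az": 0.0, "grip": 0.2},
    {"x": 0.2, "y": 9.0, "z": 6.7, "ax": 0.0, "ay": -0.01, "az": 0.0, "grip": 0.2},
    {"x": 0.2, "y": 11.0, "z": 6.7, "ax": 0.0, "ay": -0.01, "az": 0.0, "grip": 0.2},
    {"x": 0.2, "y": 11.2, "z": 6.7, "ax": 0.0, "ay": -0.01, "az": 0.0, "grip": 0.2},
    {"x": 0.2, "y": 11.2, "z": 6.7, "ax": 0.0, "ay": -0.01, "az": 0.0, "grip": 0.2}
  ]
}}

```text
time_s: 6.35
eef_pos: [0.4315, -0.346, 0.0303]
eef_rot: [-0.707, 0.707, 0.015, -0.015]
wrist_force: [1.0, 0.6, -0.2]
opening: 0.8
```

Run:
```python
from h import *
p,R=tool(); print(p,np.round(R,3))
im,P=snap('wrist','w8')
```

```text
[ 0.43150625 -0.34601528  0.03028189] [[ 0.999 -0.    -0.042]
 [ 0.042 -0.     0.999]
 [-0.    -1.    -0.   ]]
```

View pics/w8.png

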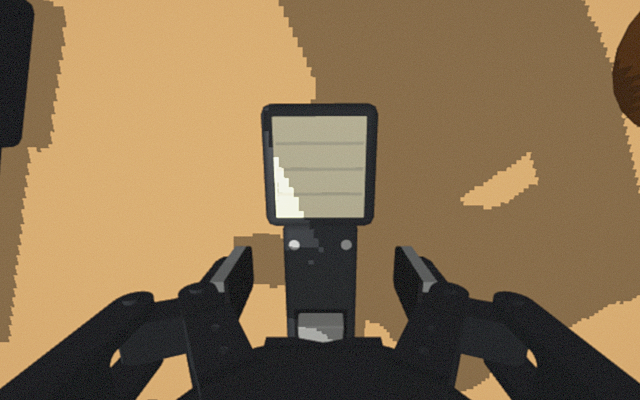

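Request:
{"api": "apply_moves", "payload": {
  "increments": [
    {"x": 0.0, "y": 0.0, "z": 0.0, "grip": 1.0},
    {"x": 0.0, "y": 0.0, "z": 0.0, "grip": 1.0},
    {"x": 0.0, "y": 0.0, "z": 0.0, "grip": 1.0},
    {"x": 0.0, "y": 0.0, "z": 0.0, "grip": 1.0},
    {"x": 0.0, "y": 0.0, "z": 0.0, "grip": 1.0}
  ]
}}

```text
invalid input
```

Request:
{"api": "apply_moves", "payload": {
  "increments": [
    {"x": 0.0, "y": 0.0, "z": 0.0, "ax": 0.0, "ay": 0.0, "az": 0.0, "grip": 1.0},
    {"x": 0.0, "y": 0.0, "z": 0.0, "ax": 0.0, "ay": 0.0, "az": 0.0, "grip": 1.0},
    {"x": 0.0, "y": 0.0, "z": 0.0, "ax": 0.0, "ay": 0.0, "az": 0.0, "grip": 1.0},
    {"x": 0.0, "y": 0.0, "z": 0.0, "ax": 0.0, "ay": 0.0, "az": 0.0, "grip": 1.0},
    {"x": 0.0, "y": 0.0, "z": 0.0, "ax": 0.0, "ay": 0.0, "az": 0.0, "grip": 1.0}
  ]
}}

```text
time_s: 7.02
eef_pos: [0.4323, -0.3471, 0.0319]
eef_rot: [-0.706, 0.708, 0.015, -0.014]
wrist_force: [-0.7, -0.6, 5.8]
opening: 0.36
```

Request:
{"api": "apply_moves", "payload": {
  "increments": [
    {"x": 0.0, "y": -3.0, "z": 0.0, "ax": 0.0, "ay": 0.0, "az": 0.0, "grip": 1.0},
    {"x": 0.0, "y": -8.0, "z": 0.0, "ax": 0.0, "ay": 0.0, "az": 0.0, "grip": 1.0},
    {"x": 0.0, "y": -13.0, "z": 0.0, "ax": 0.0, "ay": 0.0, "az": 0.0, "grip": 1.0},
    {"x": 0.0, "y": -18.0, "z": 2.0, "ax": 0.0, "ay": 0.0, "az": 0.0, "grip": 1.0},
    {"x": 0.2, "y": -21.0, "z": 6.0, "ax": 0.0, "ay": 0.0, "az": 0.0, "grip": 1.0},
    {"x": 0.2, "y": -22.0, "z": 11.0, "ax": 0.0, "ay": 0.0, "az": 0.0, "grip": 1.0},
    {"x": 0.4, "y": -22.0, "z": 16.0, "ax": 0.0, "ay": 0.0, "az": 0.0, "grip": 1.0},
    {"x": 0.4, "y": -22.0, "z": 21.0, "ax": 0.0, "ay": 0.0, "az": 0.0, "grip": 1.0},
    {"x": 0.6, "y": -22.0, "z": 26.0, "ax": 0.0, "ay": 0.0, "az": 0.0, "grip": 1.0}
  ]
}}

```text
time_s: 8.15
eef_pos: [0.4263, -0.0847, 0.2509]
eef_rot: [-0.706, 0.708, 0.015, -0.014]
wrist_force: [1.1, 0.2, -2.7]
opening: 0.361
```

Request:
{"api": "apply_moves", "payload": {
  "increments": [
    {"x": 0.0, "y": 0.0, "z": 5.0, "ax": 0.0, "ay": 0.0, "az": 0.0, "grip": 1.0},
    {"x": 0.0, "y": 0.0, "z": 10.0, "ax": 0.0, "ay": 0.0, "az": 0.0, "grip": 1.0},
    {"x": 0.2, "y": 0.0, "z": 15.0, "ax": 0.0, "ay": 0.0, "az": 0.0, "grip": 1.0},
    {"x": 0.4, "y": 0.0, "z": 20.0, "ax": 0.0, "ay": 0.0, "az": 0.0, "grip": 1.0},
    {"x": 0.4, "y": 0.0, "z": 24.0, "ax": 0.0, "ay": 0.0, "az": 0.0, "grip": 1.0},
    {"x": 0.4, "y": 0.0, "z": 25.0, "ax": 0.0, "ay": 0.0, "az": 0.0, "grip": 1.0},
    {"x": 0.4, "y": 0.0, "z": 25.0, "ax": 0.0, "ay": 0.0, "az": 0.0, "grip": 1.0}
  ]
}}

```text
time_s: 9.02
eef_pos: [0.4195, 0.1653, 0.2499]
eef_rot: [-0.706, 0.708, 0.015, -0.015]
wrist_force: [-0.3, -1.2, -2.9]
opening: 0.362
```

Run:
```python
from h import *
p,R=tool(); print(p,np.round(R,3),np.round(ctrl.get_obs()['wrist_force'],1))
im,P=snap('wrist','w9')
for q,zs in [('cutout',.03),('slot',.044),('giftbox',0),('corkscrew',.04)]:
    for d in pinpoint('wrist',q)[:2]: print(q,round(d['p'],2),np.round(d['xy'],1),np.round(ray(P,d['xy'],zs),4)[:2])
np.save('P9.npy',P,allow_pickle=True)
```

```text
[0.41954441 0.16526846 0.24994604] [[ 0.999  0.001 -0.043]
 [ 0.043 -0.003  0.999]
 [ 0.001 -1.    -0.003]] [-0.3 -1.2 -2.9]
cutout 0.78 [413.8 134.8] [0.5158 0.2225]
slot 0.88 [415.6 142.8] [0.5146 0.2148]
giftbox 0.58 [321.9 262.3] [0.4232 0.0534]
giftbox 0.56 [431.2 171.7] [0.551  0.1792]
corkscrew 0.87 [497.4 134.7] [0.6007 0.2266]
```

View pics/w9.png

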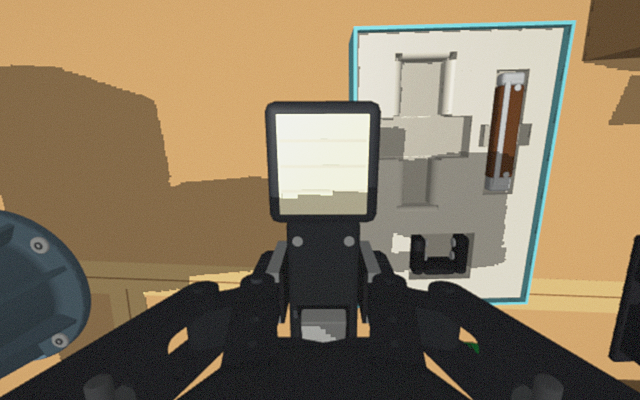

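Run:
```python
import cv2
im=cv2.imread('pics/w9.png')
c=cv2.resize(im[40:220,365:485],None,fx=3.3,fy=3.3,interpolation=cv2.INTER_CUBIC)
g=cv2.cvtColor(c,cv2.COLOR_BGR2LAB); g[:,:,0]=cv2.createCLAHE(3,(4,4)).apply(g[:,:,0]); c=cv2.cvtColor(g,cv2.COLOR_LAB2BGR)
cv2.imwrite('pics/w9c.png',c)
```

```text
(no output)
```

View pics/w9c.png

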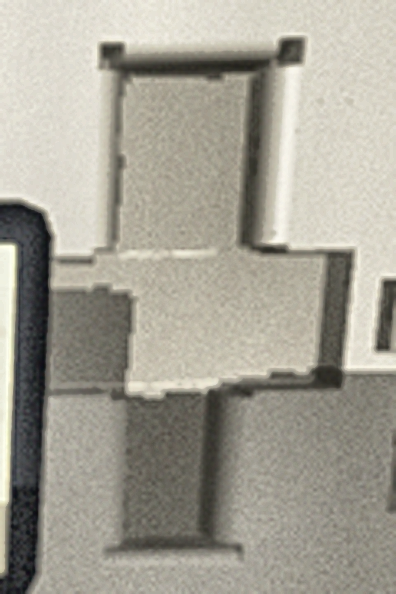

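Run:
```python
from h import *
P=np.load('P9.npy',allow_pickle=True).item()
f=lambda u,v:ray(P,(365+u/3.3,40+v/3.3),.05)[:2]
pts=dict(TL=(100,43),TR=(304,40),BL=(105,551),BR=(243,551),sTR=(353,250),sBR=(343,388),sh=(285,250),sl=(100,255))
W={k:f(*v) for k,v in pts.items()}
for k,v in W.items(): print(k,np.round(v,4))
A=(W['TL']+W['TR'])/2;B=(W['BL']+W['BR'])/2
d=A-B;L=np.linalg.norm(d);u=d/L;print('L',L,'yaw',np.arctan2(-u[0],u[1]),'mid',(A+B)/2)
n=np.array([u[1],-u[0]])
for k,v in W.items(): print(k,np.round([ (v-(A+B)/2)@u,(v-(A+B)/2)@n],4))
# box rim corners in full picture
for m in regions_of('wrist','giftbox')[:1]:
    k=m['mask'].astype(np.uint8); c=max(cv2.findContours(k,0,2)[0],key=cv2.contourArea).reshape(-1,2)
    X=np.array([ray(P,q,.06)[:2] for q in c])*1000; r=cv2.minAreaRect(X.astype(np.float32)); print(r,m['p'])
for uv in [(354,27),(574,21),(528,303)]: print(ray(P,uv,.06))
# lamp axis in hand: visible top points z of tcp-.032+.028
z=.25-.0319+.028
for uv in [(323,101),(323,220),(323,241),(297,241),(349,241)]: print(np.round(ray(P,uv,z),4))
```

```text
TL [0.4831 0.2978]
TR [0.5419 0.3012]
BL [0.5008 0.1462]
BR [0.5461 0.1482]
sTR [0.566 0.244]
sBR [0.57   0.2024]
sh [0.5454 0.2431]
sl [0.4893 0.2392]
L 0.1526923829318339 yaw 0.07145339996087326 mid [0.51799129 0.22333466]
TL [ 0.0768 -0.0294]
TR [0.0759 0.0294]
BL [-0.0757 -0.0227]
BR [-0.077   0.0227]
sTR [0.0172 0.0494]
sBR [-0.0246  0.0504]
sh [0.0177 0.0287]
sl [ 0.0179 -0.0275]
((549.5631713867188, 178.43263244628906), (206.71417236328125, 292.1570739746094), 4.229883193969727) 0.82
[0.4414471  0.31547264 0.06      ]
[0.63921557 0.32886301 0.06      ]
[0.6608436 0.041392  0.06     ]
[0.4167 0.238  0.2461]
[0.4187 0.1908 0.2461]
[0.4191 0.1813 0.2461]
[0.408  0.1809 0.2461]
[0.4302 0.1818 0.2461]
```

Request:
{"api": "apply_moves", "payload": {
  "increments": [
    {"x": 3.5, "y": 0.0, "z": 1.8, "ax": 0.0, "ay": -0.015, "az": 0.0, "grip": 1.0},
    {"x": 7.0, "y": 2.0, "z": 3.5, "ax": 0.0, "ay": -0.029, "az": 0.0, "grip": 1.0},
    {"x": 10.1, "y": 5.0, "z": 5.1, "ax": 0.0, "ay": -0.029, "az": 0.0, "grip": 1.0},
    {"x": 10.1, "y": 9.0, "z": 5.1, "ax": 0.0, "ay": -0.029, "az": 0.0, "grip": 1.0},
    {"x": 10.1, "y": 13.0, "z": 5.1, "ax": 0.0, "ay": -0.029, "az": 0.0, "grip": 1.0},
    {"x": 10.1, "y": 14.5, "z": 5.1, "ax": 0.0, "ay": -0.029, "az": 0.0, "grip": 1.0},
    {"x": 10.1, "y": 14.5, "z": 5.1, "ax": 0.0, "ay": -0.029, "az": 0.0, "grip": 1.0}
  ]
}}

```text
time_s: 10.2
eef_pos: [0.5189, 0.2184, 0.1048]
eef_rot: [-0.706, 0.708, 0.024, -0.024]
wrist_force: [-0.2, 0.1, -1.8]
opening: 0.357
```

Run:
```python
from h import *
p,R=tool(); print(p,np.round(R,3),np.round(ctrl.get_obs()['wrist_force'],1))
print('yaw',np.arctan2(R[1,0],R[0,0]),'err',(np.array([.5182,.2203])-p[:2])@R[:2,[0,2]])
im,P=snap('wrist','w10')
```

```text
[0.5189121  0.21837484 0.1047923 ] [[ 0.998 -0.    -0.068]
 [ 0.068 -0.003  0.998]
 [-0.001 -1.    -0.003]] [-0.2  0.1 -1.8]
yaw 0.0682035851443947 err [-0.00057924  0.00196921]
```

View pics/w10.png

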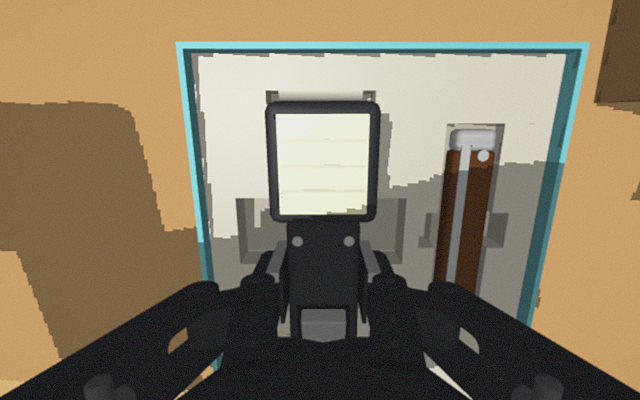

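Run:
```python
from h import *
P=vision.camera_params('wrist'); p,R=tool()
im=cv2.imread('pics/w10.png')
c=cv2.resize(im[80:280,225:420],None,fx=3.9,fy=2.9,interpolation=cv2.INTER_CUBIC); cv2.imwrite('pics/w10c.png',c)
u=np.array([-.0713,.9975]);n=np.array([.9975,.0713])
for nm,uv in [('TL',(266,91)),('TR',(376.5,91)),('sL',(236.5,198)),('sR',(406,198))]:
    X=ray(P,uv,.05)[:2]; print(nm,np.round(X,4),'rel cutout',np.round([(X-[.518,.2233])@u,(X-[.518,.2233])@n],4))
```

```text
TL [0.4838 0.2986] rel cutout [ 0.0775 -0.0287]
TR [0.5431 0.3027] rel cutout [0.0774 0.0307]
sL [0.4677 0.2381] rel cutout [ 0.0184 -0.0491]
sR [0.5673 0.245 ] rel cutout [0.0182 0.0507]
```

View pics/w10c.png

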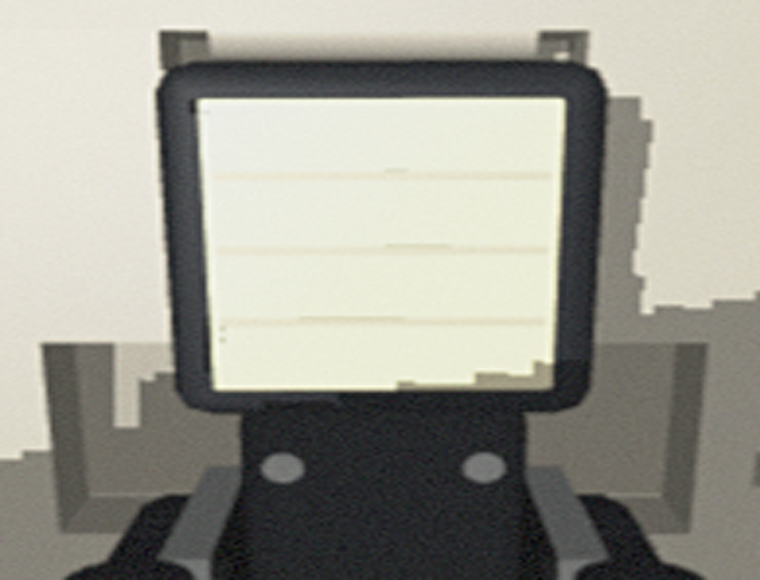

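Request:
{"api": "apply_moves", "payload": {
  "increments": [
    {"x": 0.0, "y": 0.3, "z": 0.25, "ax": 0.0, "ay": -0.004, "az": 0.0, "grip": 1.0},
    {"x": 0.0, "y": 1.2, "z": 0.25, "ax": 0.0, "ay": -0.004, "az": 0.0, "grip": 1.0},
    {"x": 0.0, "y": 2.0, "z": 0.25, "ax": 0.0, "ay": -0.004, "az": 0.0, "grip": 1.0},
    {"x": 0.0, "y": 2.6, "z": 0.25, "ax": 0.0, "ay": -0.004, "az": 0.0, "grip": 1.0},
    {"x": 0.0, "y": 2.6, "z": 0.25, "ax": 0.0, "ay": -0.004, "az": 0.0, "grip": 1.0}
  ]
}}

```text
time_s: 10.88
eef_pos: [0.5196, 0.2212, 0.0804]
eef_rot: [-0.706, 0.708, 0.026, -0.025]
wrist_force: [-2.0, -0.1, 3.0]
opening: 0.361
```

Request:
{"api": "apply_moves", "payload": {
  "increments": [
    {"x": -0.05, "y": 0.6, "z": 0.0, "ax": 0.0, "ay": 0.0, "az": 0.0, "grip": 1.0},
    {"x": -0.05, "y": 1.1, "z": 0.0, "ax": 0.0, "ay": 0.0, "az": 0.0, "grip": 1.0},
    {"x": -0.05, "y": 1.4, "z": 0.0, "ax": 0.0, "ay": 0.0, "az": 0.0, "grip": 1.0}
  ]
}}

```text
time_s: 11.25
eef_pos: [0.5229, 0.222, 0.0774]
eef_rot: [-0.706, 0.708, 0.029, -0.023]
wrist_force: [-40.2, -11.6, 103.3]
opening: 0.362
```

Request:
{"api": "apply_moves", "payload": {
  "increments": [
    {"x": -0.1, "y": -1.0, "z": 0.0, "ax": 0.0, "ay": 0.0, "az": 0.0, "grip": 1.0},
    {"x": -0.3, "y": -2.5, "z": 0.0, "ax": 0.0, "ay": 0.0, "az": 0.0, "grip": 1.0},
    {"x": -0.3, "y": -2.5, "z": 0.0, "ax": 0.0, "ay": 0.0, "az": 0.0, "grip": 1.0}
  ]
}}

```text
time_s: 11.62
eef_pos: [0.5201, 0.2219, 0.1029]
eef_rot: [-0.706, 0.707, 0.029, -0.023]
wrist_force: [-0.3, 0.1, -2.3]
opening: 0.361
```

Run:
```python
from h import *
p,R=tool(); print(p,np.round(R,3),np.round(ctrl.get_obs()['wrist_force'],1))
im,P=snap('wrist','w11'); snap('scene','s11',(330,140,480,280),4.2)
```

```text
[0.52011896 0.22194671 0.10289546] [[ 0.997  0.01  -0.074]
 [ 0.074 -0.002  0.997]
 [ 0.009 -1.    -0.003]] [-0.3  0.1 -2.3]
```

View pics/w11.png

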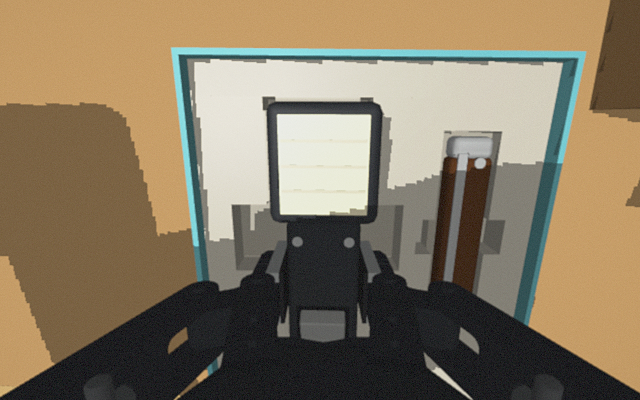

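View pics/s11.png

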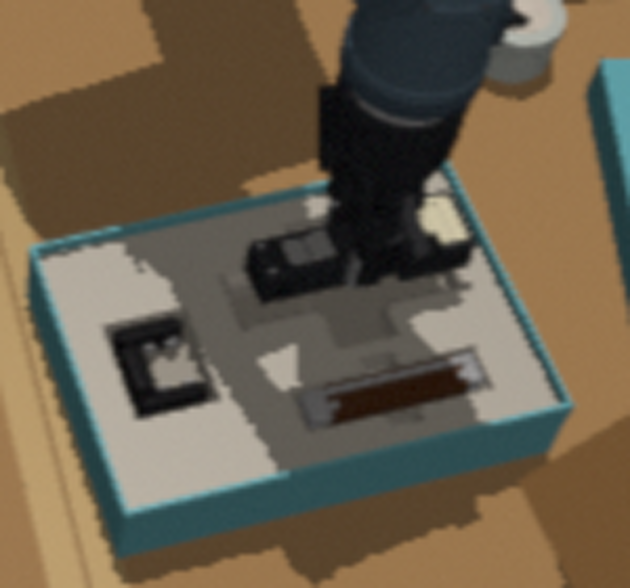

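The push was blocked at about 103 N, right at the height where the lamp should rest on the mouth, so I backed off. The lamp has not slipped in the grip: the head is still at columns 267-381. The picked-up tilt and about 1.5 mm of lateral error probably bottomed out one side. I'll square up and recentre, rest it lightly, release so it can self-centre, then press from above.

Request:
{"api": "apply_moves", "payload": {
  "increments": [
    {"x": -0.15, "y": 0.3, "z": -0.1, "ax": 0.003, "ay": 0.0, "az": 0.01, "grip": 1.0},
    {"x": -0.15, "y": 0.6, "z": -0.1, "ax": 0.003, "ay": 0.0, "az": 0.01, "grip": 1.0},
    {"x": -0.15, "y": 0.6, "z": -0.1, "ax": 0.003, "ay": 0.0, "az": 0.01, "grip": 1.0}
  ]
}}

```text
time_s: 12.1
eef_pos: [0.5171, 0.2203, 0.0942]
eef_rot: [-0.706, 0.707, 0.024, -0.028]
wrist_force: [-0.4, -0.2, -2.1]
opening: 0.363
```

Run:
```python
from h import *
p,R=tool(); o=ctrl.get_obs(); print(p,np.round(R,3),np.round(o['wrist_force'],1),np.round(o['torque'],2))
im,P=snap('wrist','w12',(210,70,430,350),2.1); np.save('P12.npy',P,allow_pickle=True)
```

```text
[0.5170983  0.22032247 0.09415566] [[ 0.997 -0.005 -0.074]
 [ 0.074 -0.001  0.997]
 [-0.005 -1.    -0.   ]] [-0.4 -0.2 -2.1] [0.01 0.04 0.02]
```

View pics/w12.png

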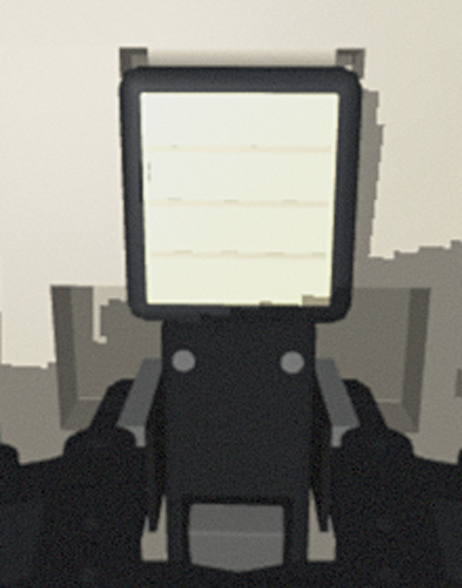

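Run:
```python
from h import *
P=np.load('P12.npy',allow_pickle=True).item(); p,R=tool()
c=lambda u,v:(210+u/2.1,70+v/2.1)
S=lambda a,b,z:(ray(P,c(*a),z)+ray(P,c(*b),z))[:2]/2
A=S((120,47),(365,48),.05);B=S((50,286),(431,288),.05)
z=p[2]-.0319+.028
C=S((121,80),(361,80),z); D=S((184,361),(292,361),z); E=S((148,305),(332,305),z); F=ray(P,c(241,67),z)[:2]
u=np.array([-.0725,.9974]);n=np.array([.9974,.0725])
for k,v in dict(recHead=A,slot=B,lampHead=C,screws=D,lensback=E,front=F,tcp=p[:2]).items(): print(k,np.round(v,4),np.round([(v-p[:2])@u*1000,(v-p[:2])@n*1000],2))
```

```text
recHead [0.5124 0.3006] [80.41  0.87]
slot [0.5164 0.2413] [20.95  0.57]
lampHead [0.5128 0.2912] [70.93  0.54]
screws [0.5164 0.2366] [16.29  0.15]
lensback [0.5158 0.2486] [28.21  0.51]
front [0.5126 0.2934] [73.18  0.55]
tcp [0.5174 0.2204] [0. 0.]
```

Request:
{"api": "apply_moves", "payload": {
  "increments": [
    {"x": 0.03, "y": 0.5, "z": 0.0, "ax": 0.0, "ay": 0.0, "az": -0.005, "grip": 1.0},
    {"x": 0.03, "y": 1.0, "z": 0.0, "ax": 0.0, "ay": 0.0, "az": -0.005, "grip": 1.0},
    {"x": 0.03, "y": 1.3, "z": 0.0, "ax": 0.0, "ay": 0.0, "az": -0.005, "grip": 1.0},
    {"x": 0.03, "y": 1.3, "z": 0.0, "ax": 0.0, "ay": 0.0, "az": -0.005, "grip": 1.0}
  ]
}}

```text
time_s: 12.65
eef_pos: [0.5174, 0.2204, 0.0812]
eef_rot: [-0.706, 0.707, 0.026, -0.026]
wrist_force: [0.4, -0.2, -1.6]
opening: 0.366
```

Run:
```python
from h import *
p,R=tool(); o=ctrl.get_obs(); print(p,np.round(R,3),np.round(o['wrist_force'],1),np.round(o['torque'],2))
```

```text
[0.51735845 0.22036474 0.08117159] [[ 0.997 -0.    -0.074]
 [ 0.074 -0.     0.997]
 [-0.    -1.    -0.   ]] [ 0.4 -0.2 -1.6] [-0.05  0.01  0.06]
```

Request:
{"api": "apply_moves", "payload": {
  "increments": [
    {"x": 0.03, "y": 0.2, "z": 0.0, "ax": 0.0, "ay": 0.0, "az": 0.0, "grip": 1.0},
    {"x": 0.03, "y": 0.4, "z": 0.0, "ax": 0.0, "ay": 0.0, "az": 0.0, "grip": 1.0}
  ]
}}

```text
time_s: 12.9
eef_pos: [0.518, 0.2204, 0.078]
eef_rot: [-0.706, 0.707, 0.026, -0.026]
wrist_force: [-6.6, -1.1, 16.0]
opening: 0.362
```

Run:
```python
from h import *
p,R=tool(); o=ctrl.get_obs(); print(p,np.round(R,3),np.round(o['wrist_force'],1),np.round(o['torque'],2))
im,P=snap('wrist','w13',(210,70,430,350),2.1)
o=ctrl.get_obs(); print(np.round(o['wrist_force'],1),np.round(o['torque'],2),o['eef_pos'])
snap('scene','s13',(370,160,470,250),6)
```

```text
[0.51797908 0.22044394 0.0780164 ] [[ 0.997  0.    -0.074]
 [ 0.074 -0.     0.997]
 [-0.    -1.    -0.   ]] [-6.6 -1.1 16. ] [-0.27  0.85  0.02]
[-3.7 -1.1  7.5] [-0.14  0.54  0.03] [0.51794666 0.22046402 0.07817046]
```

View pics/w13.png

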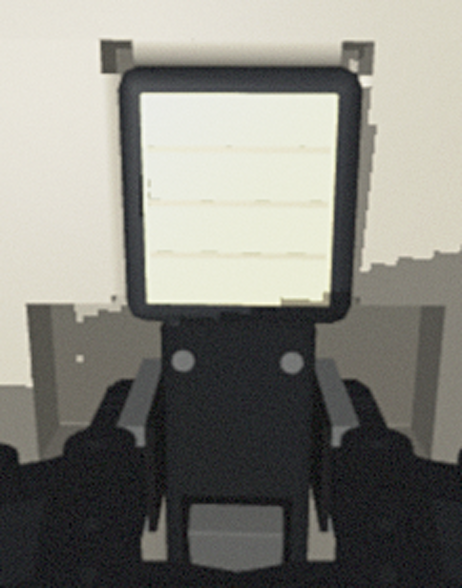

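View pics/s13.png

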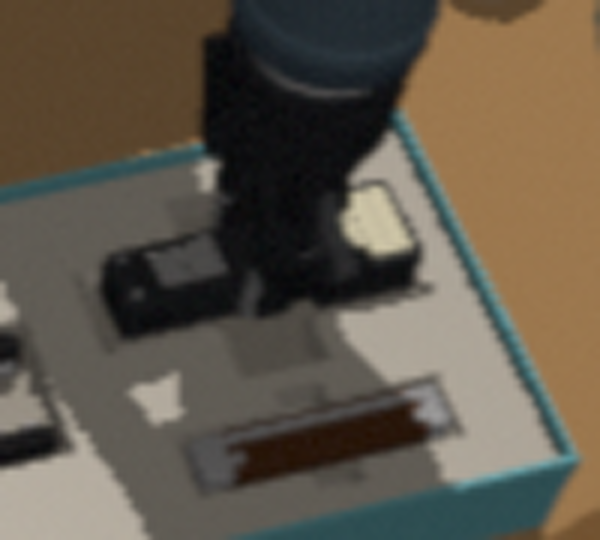

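Request:
{"api": "apply_moves", "payload": {
  "increments": [
    {"x": -0.1, "y": 0.0, "z": 0.0, "ax": 0.0, "ay": 0.0, "az": 0.0, "grip": 1.0},
    {"x": -0.1, "y": 0.1, "z": 0.0, "ax": 0.0, "ay": 0.0, "az": 0.0, "grip": 1.0},
    {"x": -0.1, "y": 0.2, "z": 0.0, "ax": 0.0, "ay": 0.0, "az": 0.0, "grip": 1.0},
    {"x": -0.1, "y": 0.2, "z": 0.0, "ax": 0.0, "ay": 0.0, "az": 0.0, "grip": 1.0}
  ]
}}

```text
time_s: 13.5
eef_pos: [0.5173, 0.2205, 0.0774]
eef_rot: [-0.706, 0.707, 0.026, -0.026]
wrist_force: [-4.8, -1.5, 10.0]
opening: 0.358
```

Run:
```python
from h import *
for i in range(1):
    p,R=tool(); o=ctrl.get_obs(); print(p,np.round(R[:,1],3),np.round(o['wrist_force'],1),np.round(o['torque'],2))
```

```text
[0.51725947 0.22048335 0.07740747] [ 0. -0. -1.] [-4.8 -1.5 10. ] [-0.14  0.59 -0.06]
```

Request:
{"api": "apply_moves", "payload": {
  "increments": [
    {"x": 0.0, "y": 0.0, "z": 0.0, "ax": 0.0, "ay": 0.0, "az": 0.0, "grip": 0.35},
    {"x": 0.0, "y": 0.0, "z": 0.0, "ax": 0.0, "ay": 0.0, "az": 0.0, "grip": 0.35},
    {"x": 0.0, "y": -2.0, "z": 0.0, "ax": 0.0, "ay": 0.0, "az": 0.0, "grip": 0.35},
    {"x": 0.0, "y": -6.0, "z": -3.0, "ax": 0.0, "ay": 0.0, "az": 0.0, "grip": 0.35},
    {"x": 0.0, "y": -9.0, "z": -5.0, "ax": 0.0, "ay": 0.0, "az": 0.0, "grip": 1.0},
    {"x": 0.0, "y": -9.0, "z": -5.0, "ax": 0.0, "ay": 0.0, "az": 0.0, "grip": 1.0}
  ]
}}

```text
time_s: 14.25
eef_pos: [0.523, 0.1698, 0.1701]
eef_rot: [-0.707, 0.707, 0.028, -0.023]
wrist_force: [0.4, -0.7, -0.3]
opening: 0.232
```

Run:
```python
from h import *
p,R=tool(); o=ctrl.get_obs(); print(p,np.round(R,3),np.round(o['wrist_force'],1))
im,P=snap('wrist','w14',(230,0,490,270),2.2);np.save('P14.npy',P,allow_pickle=True)
snap('scene','s14',(370,160,470,250),6)
```

```text
[0.52303378 0.16978792 0.17007276] [[ 0.997  0.006 -0.072]
 [ 0.072 -0.     0.997]
 [ 0.006 -1.    -0.001]] [ 0.4 -0.7 -0.3]
```

View pics/w14.png

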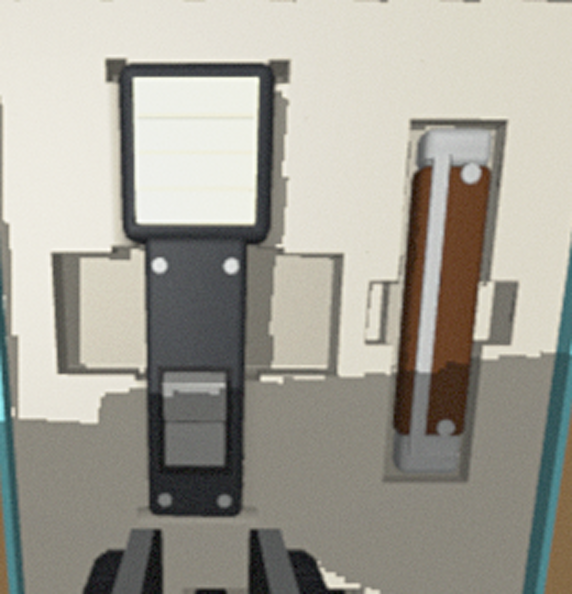

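View pics/s14.png

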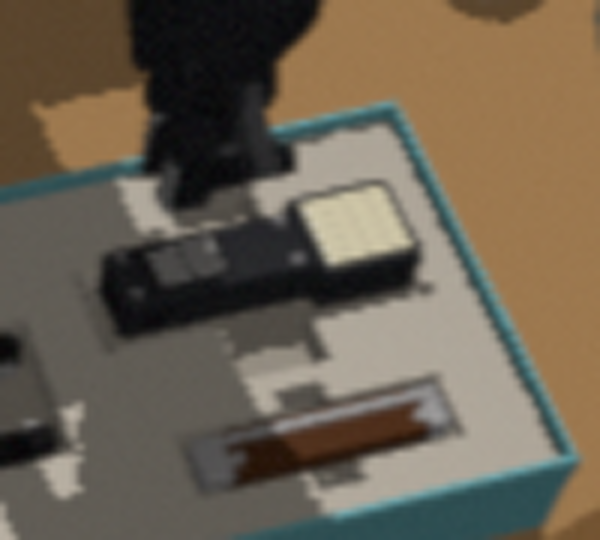

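Run:
```python
from h import *
P=np.load('P14.npy',allow_pickle=True).item()
c=lambda u,v:(230+u/2.2,v/2.2)
z=.0455+.028
r=lambda a,z:ray(P,c(*a),z)[:2]
cut=np.array([.518,.2235]);u=np.array([-.0725,.9974]);n=np.array([.9974,.0725])
L={'recTL':((107,60),.05),'recTR':((290,61),.05),'slTR':((343,254),.05),'slTL':((52,253),.05),'recB':((197,512),.05),'lampFL':((121,66),z),'lampFR':((273,66),z),'lampBL':((148,514),z),'lampBR':((241,514),z)}
for k,(a,zz) in L.items():
    v=r(a,zz); print(k,np.round(v,4),np.round([(v-cut)@u*1000,(v-cut)@n*1000],1))
p,R=tool(); print(p)
```

```text
recTL [0.4817 0.298 ] [ 76.9 -30.8]
recTR [0.5394 0.302 ] [76.8 27. ]
slTR [0.5636 0.2451] [18.3 47. ]
slTL [0.4653 0.2382] [ 18.5 -51.5]
recB [0.5208 0.1491] [-74.4  -2.6]
lampFL [0.4892 0.2905] [ 68.9 -23.8]
lampFR [0.5324 0.2937] [69.  19.5]
lampBL [0.5039 0.1557] [-66.6 -18.9]
lampBR [0.5352 0.158 ] [-66.6  12.5]
[0.52071784 0.17071825 0.16698742]
```

Request:
{"api": "apply_moves", "payload": {
  "increments": [
    {"x": 0.05, "y": 0.0, "z": 3.0, "ax": 0.0, "ay": 0.0, "az": 0.006, "grip": 1.0},
    {"x": 0.1, "y": 1.0, "z": 5.8, "ax": 0.0, "ay": 0.0, "az": 0.006, "grip": 1.0},
    {"x": 0.1, "y": 4.0, "z": 5.8, "ax": 0.0, "ay": 0.0, "az": 0.006, "grip": 1.0},
    {"x": 0.1, "y": 6.2, "z": 5.8, "ax": 0.0, "ay": 0.0, "az": 0.006, "grip": 1.0},
    {"x": 0.1, "y": 6.2, "z": 5.8, "ax": 0.0, "ay": 0.0, "az": 0.006, "grip": 1.0}
  ]
}}

```text
time_s: 14.98
eef_pos: [0.5149, 0.2289, 0.1017]
eef_rot: [-0.706, 0.707, 0.022, -0.031]
wrist_force: [-0.5, 0.5, 0.5]
opening: 0.001
```

Run:
```python
from h import *
p,R=tool(); o=ctrl.get_obs(); print(p,np.round(R,3),np.round(o['wrist_force'],1),o['opening'])
im,P=snap('wrist','w15')
```

```text
[0.51493811 0.22885655 0.10167215] [[ 0.997 -0.012 -0.074]
 [ 0.074 -0.002  0.997]
 [-0.012 -1.    -0.001]] [-0.5  0.5  0.5] 0.000672659049031863
```

View pics/w15.png

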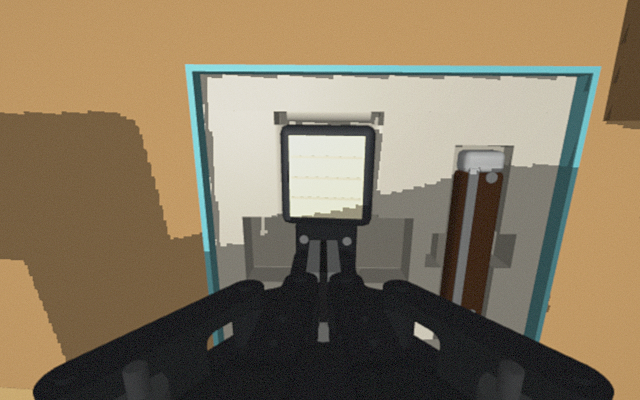

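Request:
{"api": "apply_moves", "payload": {
  "increments": [
    {"x": 0.25, "y": 0.1, "z": 0.0, "ax": 0.0, "ay": 0.0, "az": -0.012, "grip": 1.0},
    {"x": 0.25, "y": 0.3, "z": 0.0, "ax": 0.0, "ay": 0.0, "az": -0.012, "grip": 1.0},
    {"x": 0.25, "y": 0.6, "z": 0.0, "ax": 0.0, "ay": 0.0, "az": -0.012, "grip": 1.0},
    {"x": 0.25, "y": 0.8, "z": 0.0, "ax": 0.0, "ay": 0.0, "az": -0.012, "grip": 1.0}
  ]
}}

```text
time_s: 15.52
eef_pos: [0.5171, 0.2294, 0.0965]
eef_rot: [-0.707, 0.707, 0.026, -0.027]
wrist_force: [-13.1, -0.6, 19.2]
opening: -0.003
```

Request:
{"api": "apply_moves", "payload": {
  "increments": [
    {"x": -0.05, "y": 0.1, "z": 0.0, "ax": 0.0, "ay": 0.0, "az": 0.0, "grip": 1.0},
    {"x": -0.05, "y": 0.2, "z": 0.0, "ax": 0.0, "ay": 0.0, "az": 0.0, "grip": 1.0}
  ]
}}

```text
time_s: 15.78
eef_pos: [0.5152, 0.2294, 0.0957]
eef_rot: [-0.706, 0.707, 0.025, -0.028]
wrist_force: [-11.1, -1.0, 13.2]
opening: -0.001
```

Run:
```python
from h import *
p,R=tool(); o=ctrl.get_obs(); print(p,np.round(R,3),np.round(o['wrist_force'],1),o['opening'])
im,P=snap('wrist','w16',(250,90,410,260),3.5)
snap('scene','s16',(370,160,470,250),6)
```

```text
[0.51517949 0.22939203 0.09571189] [[ 0.997 -0.004 -0.074]
 [ 0.074 -0.001  0.997]
 [-0.004 -1.    -0.   ]] [-11.1  -1.   13.2] -0.0014989034838973443
```

View pics/w16.png

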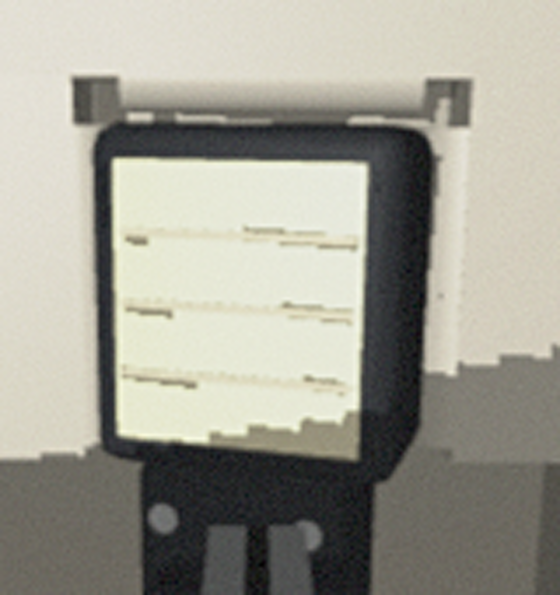

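View pics/s16.png

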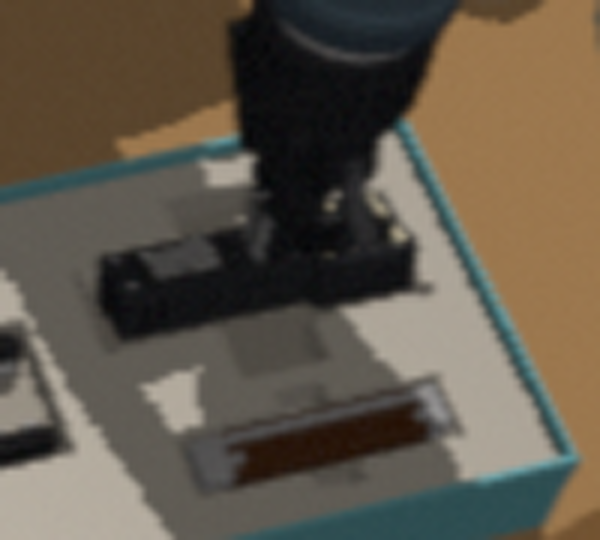

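Request:
{"api": "apply_moves", "payload": {
  "increments": [
    {"x": 0.0, "y": -0.8, "z": 0.0, "ax": 0.0, "ay": 0.0, "az": -0.004, "grip": 1.0},
    {"x": 0.4, "y": -1.0, "z": 0.0, "ax": 0.0, "ay": 0.0, "az": -0.004, "grip": 1.0},
    {"x": 0.4, "y": -1.0, "z": 0.0, "ax": 0.0, "ay": 0.0, "az": -0.004, "grip": 1.0},
    {"x": 0.4, "y": -1.0, "z": 0.0, "ax": 0.0, "ay": 0.0, "az": -0.004, "grip": 1.0}
  ]
}}

```text
time_s: 16.38
eef_pos: [0.5191, 0.2296, 0.1053]
eef_rot: [-0.706, 0.707, 0.026, -0.026]
wrist_force: [0.6, -0.6, -0.1]
opening: 0.003
```

Run:
```python
from h import *
p,R=tool(); o=ctrl.get_obs(); print(p,np.round(R,3),np.round(o['wrist_force'],1),o['opening'])
im,P=snap('wrist','w17',(240,90,410,260),3.5);np.save('P17.npy',P,allow_pickle=True)
```

```text
[0.51905288 0.22960638 0.10532067] [[ 0.997 -0.001 -0.074]
 [ 0.074 -0.     0.997]
 [-0.001 -1.    -0.   ]] [ 0.6 -0.6 -0.1] 0.0027596272520174154
```

View pics/w17.png

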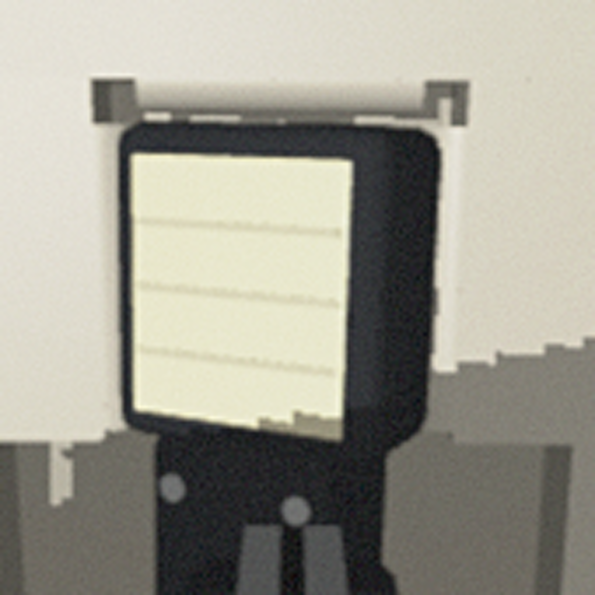

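The press tipped the lamp: in crop w17 its left side is down and its right face shows at (400,280). I was pressing about 3 mm off centre. I'll regrip it so the flat pads square it up, then use the side force to centre it before pressing.

Request:
{"api": "apply_moves", "payload": {
  "increments": [
    {"x": -0.3, "y": -1.5, "z": -0.9, "ax": 0.0, "ay": 0.0, "az": 0.0, "grip": 0.25},
    {"x": -0.3, "y": -1.5, "z": -0.9, "ax": 0.0, "ay": 0.0, "az": 0.0, "grip": 0.25},
    {"x": -0.3, "y": -1.5, "z": -0.9, "ax": 0.0, "ay": 0.0, "az": 0.0, "grip": 0.25},
    {"x": -0.3, "y": 0.0, "z": -0.9, "ax": 0.0, "ay": 0.0, "az": 0.0, "grip": 0.25},
    {"x": -0.3, "y": 1.5, "z": -0.9, "ax": 0.0, "ay": 0.0, "az": 0.0, "grip": 0.25},
    {"x": -0.3, "y": 2.6, "z": -0.9, "ax": 0.0, "ay": 0.0, "az": 0.0, "grip": 0.25},
    {"x": -0.3, "y": 2.7, "z": -0.9, "ax": 0.0, "ay": 0.0, "az": 0.0, "grip": 0.25}
  ]
}}

```text
time_s: 17.3
eef_pos: [0.5154, 0.2202, 0.0764]
eef_rot: [-0.706, 0.707, 0.025, -0.028]
wrist_force: [0.4, -0.6, -0.2]
opening: 0.746
```

Run:
```python
from h import *
p,R=tool(); o=ctrl.get_obs(); print(p,np.round(R,3),np.round(o['wrist_force'],1),o['opening'])
im,P=snap('wrist','w18',(190,80,450,350),2.2)
```

```text
[0.51541472 0.22020592 0.07642424] [[ 0.997 -0.004 -0.074]
 [ 0.074 -0.001  0.997]
 [-0.004 -1.    -0.001]] [ 0.4 -0.6 -0.2] 0.7460066706646553
```

View pics/w18.png

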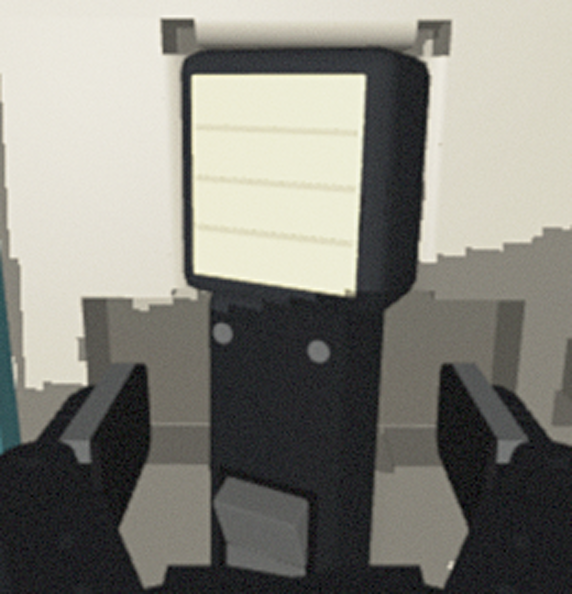

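Request:
{"api": "apply_moves", "payload": {
  "increments": [
    {"x": 0.0, "y": 0.0, "z": 0.0, "ax": 0.0, "ay": 0.0, "az": -0.004, "grip": 1.0},
    {"x": 0.0, "y": 0.0, "z": 0.0, "ax": 0.0, "ay": 0.0, "az": -0.004, "grip": 1.0},
    {"x": 0.1, "y": -0.2, "z": 0.0, "ax": 0.0, "ay": 0.0, "az": -0.004, "grip": 1.0},
    {"x": 0.2, "y": -0.4, "z": 0.0, "ax": 0.0, "ay": 0.0, "az": -0.004, "grip": 1.0},
    {"x": 0.2, "y": -0.8, "z": 0.0, "ax": 0.0, "ay": 0.0, "az": -0.004, "grip": 1.0},
    {"x": 0.2, "y": -0.8, "z": 0.0, "ax": 0.0, "ay": 0.0, "az": -0.004, "grip": 1.0}
  ]
}}

```text
time_s: 18.1
eef_pos: [0.5183, 0.2205, 0.0855]
eef_rot: [-0.706, 0.707, 0.027, -0.026]
wrist_force: [0.2, -0.5, -2.5]
opening: 0.405
```

Run:
```python
from h import *
p,R=tool(); o=ctrl.get_obs(); print(p,np.round(R,3),np.round(o['wrist_force'],1),o['opening'],np.round(o['torque'],2))
im,P=snap('wrist','w19',(190,60,450,330),2.2);np.save('P19.npy',P,allow_pickle=True)
snap('scene','s19',(370,160,470,250),6)
```

```text
[0.51827579 0.22048568 0.08551389] [[ 0.997  0.002 -0.074]
 [ 0.074 -0.     0.997]
 [ 0.002 -1.    -0.001]] [ 0.2 -0.5 -2.5] 0.4050842025115659 [-0.08 -0.01 -0.  ]
```

View pics/w19.png

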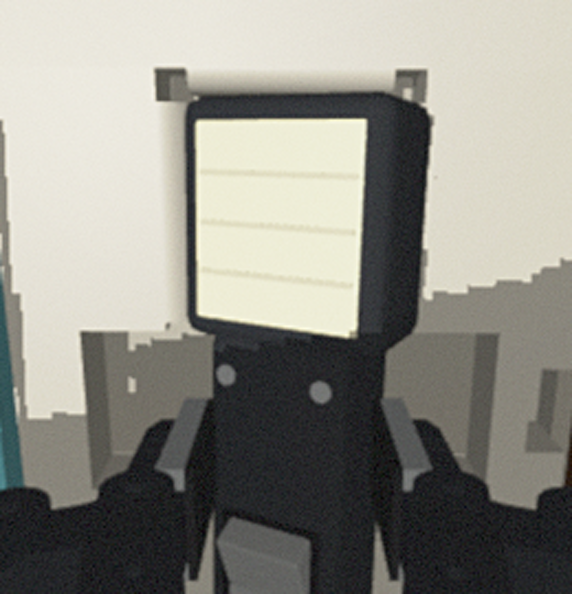

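View pics/s19.png

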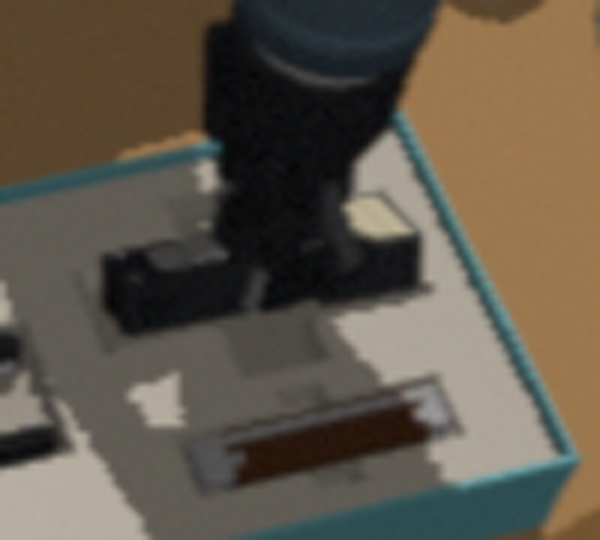

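The rocker is still off, but the grip closed on the lamp while it was rolled about 20°, with an opening of 34 mm against 32. I'll set it flat on the free table beside the box and regrasp it squarely.

Request:
{"api": "apply_moves", "payload": {
  "increments": [
    {"x": 0.0, "y": -4.0, "z": 0.0, "ax": 0.0, "ay": 0.0, "az": 0.0, "grip": 1.0},
    {"x": -2.0, "y": -8.0, "z": 0.0, "ax": 0.0, "ay": 0.0, "az": 0.0, "grip": 1.0},
    {"x": -6.0, "y": -8.0, "z": -2.0, "ax": 0.0, "ay": 0.0, "az": 0.0, "grip": 1.0},
    {"x": -11.0, "y": -8.0, "z": -4.0, "ax": 0.0, "ay": 0.0, "az": 0.0, "grip": 1.0},
    {"x": -16.0, "y": -6.0, "z": -4.7, "ax": 0.0, "ay": 0.0, "az": 0.0, "grip": 1.0},
    {"x": -17.7, "y": -3.0, "z": -4.7, "ax": 0.0, "ay": 0.0, "az": 0.0, "grip": 1.0},
    {"x": -17.7, "y": 1.0, "z": -4.7, "ax": 0.0, "ay": 0.0, "az": 0.0, "grip": 1.0},
    {"x": -17.7, "y": 3.0, "z": -4.7, "ax": 0.0, "ay": 0.0, "az": 0.0, "grip": 1.0},
    {"x": -17.7, "y": 3.5, "z": -4.7, "ax": 0.0, "ay": 0.0, "az": 0.0, "grip": 1.0}
  ]
}}

```text
time_s: 19.32
eef_pos: [0.3439, 0.1603, 0.049]
eef_rot: [-0.706, 0.707, 0.026, -0.027]
wrist_force: [0.3, -0.4, -1.8]
opening: 0.405
```

Request:
{"api": "apply_moves", "payload": {
  "increments": [
    {"x": 0.0, "y": 0.4, "z": 0.0, "ax": 0.0, "ay": 0.0, "az": 0.0, "grip": 1.0},
    {"x": 0.0, "y": 0.8, "z": 0.0, "ax": 0.0, "ay": 0.0, "az": 0.0, "grip": 1.0},
    {"x": 0.0, "y": 0.9, "z": 0.0, "ax": 0.0, "ay": 0.0, "az": 0.0, "grip": 1.0}
  ]
}}

```text
time_s: 19.7
eef_pos: [0.3468, 0.1602, 0.0425]
eef_rot: [-0.706, 0.707, 0.027, -0.025]
wrist_force: [-6.0, -6.1, 29.3]
opening: 0.399
```

Request:
{"api": "apply_moves", "payload": {
  "increments": [
    {"x": 0.0, "y": -0.2, "z": 0.0, "ax": 0.0, "ay": 0.0, "az": 0.0, "grip": 0.0},
    {"x": 0.0, "y": -0.2, "z": 0.0, "ax": 0.0, "ay": 0.0, "az": 0.0, "grip": 0.0},
    {"x": 0.0, "y": -0.2, "z": 0.0, "ax": 0.0, "ay": 0.0, "az": 0.0, "grip": 0.0}
  ]
}}

```text
time_s: 20.08
eef_pos: [0.347, 0.1603, 0.0448]
eef_rot: [-0.706, 0.707, 0.028, -0.025]
wrist_force: [-0.2, -0.0, -1.7]
opening: 0.991
```

Run:
```python
from h import *
p,R=tool(); o=ctrl.get_obs(); print(p,np.round(R,3),np.round(o['wrist_force'],1),o['opening'],np.round(o['torque'],2))
im,P=snap('wrist','w20')
```

```text
[0.34697982 0.16029575 0.04476387] [[ 0.997  0.004 -0.074]
 [ 0.074 -0.001  0.997]
 [ 0.004 -1.    -0.001]] [-0.2 -0.  -1.7] 0.9906438160997729 [ 0.04 -0.    0.03]
```

View pics/w20.png

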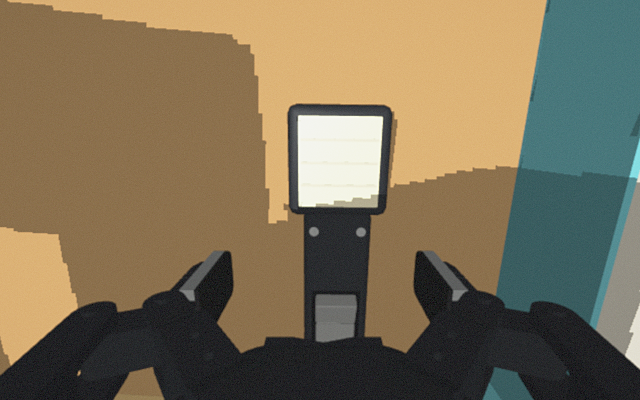

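Run:
```python
from h import *
P=vision.camera_params('wrist'); p,R=tool()
for uv in [(313.5,231.5),(361,232)]:
    print(np.round((ray(P,uv,.028)-p)@R*1000,1))
for uv in [(288,110),(392,110)]: print(np.round((ray(P,uv,.027)-p)@R*1000,1))
for uv in [(305,330),(364,330)]: print(np.round((ray(P,uv,.028)-p)@R*1000,1))
```

```text
[-4.4 16.5 16.5]
[17.9 16.6 16.2]
[-14.9  17.4  70.8]
[29.4 17.6 70.9]
[ -9.1  16.6 -37.2]
[ 21.2  16.7 -37.2]
```

Request:
{"api": "apply_moves", "payload": {
  "increments": [
    {"x": 0.65, "y": 0.0, "z": 0.0, "ax": 0.0, "ay": 0.011, "az": -0.004, "grip": 0.1},
    {"x": 0.65, "y": 0.6, "z": 0.0, "ax": 0.0, "ay": 0.011, "az": -0.004, "grip": 0.2},
    {"x": 0.65, "y": 1.1, "z": 0.0, "ax": 0.0, "ay": 0.011, "az": -0.004, "grip": 0.2},
    {"x": 0.65, "y": 1.1, "z": 0.0, "ax": 0.0, "ay": 0.011, "az": -0.004, "grip": 0.2}
  ]
}}

```text
time_s: 20.62
eef_pos: [0.3525, 0.1606, 0.0329]
eef_rot: [-0.706, 0.707, 0.024, -0.021]
wrist_force: [0.5, 0.7, 0.1]
opening: 0.801
```

Run:
```python
from h import *
p,R=tool(); o=ctrl.get_obs(); print(p,np.round(R,3),np.round(o['wrist_force'],1),o['opening'])
```

```text
[0.35252074 0.16062006 0.03287577] [[ 0.998  0.005 -0.063]
 [ 0.063 -0.001  0.998]
 [ 0.005 -1.    -0.001]] [0.5 0.7 0.1] 0.8007127068219362
```

Request:
{"api": "apply_moves", "payload": {
  "increments": [
    {"x": 0.1, "y": 0.0, "z": 0.0, "ax": 0.0, "ay": 0.0, "az": 0.005, "grip": 0.2},
    {"x": 0.1, "y": 0.0, "z": 0.0, "ax": 0.0, "ay": 0.0, "az": 0.005, "grip": 1.0},
    {"x": 0.1, "y": 0.0, "z": 0.0, "ax": 0.0, "ay": 0.0, "az": 0.005, "grip": 1.0},
    {"x": 0.1, "y": 0.0, "z": 0.0, "ax": 0.0, "ay": 0.0, "az": 0.005, "grip": 1.0},
    {"x": 0.1, "y": 0.0, "z": 0.0, "ax": 0.0, "ay": 0.0, "az": 0.005, "grip": 1.0}
  ]
}}

```text
time_s: 21.25
eef_pos: [0.3537, 0.1607, 0.0332]
eef_rot: [-0.706, 0.707, 0.023, -0.022]
wrist_force: [-1.0, -0.9, 6.0]
opening: 0.362
```

Run:
```python
from h import *
p,R=tool(); o=ctrl.get_obs(); print(p,np.round(R,3),np.round(o['wrist_force'],1),o['opening'])
```

```text
[0.35374958 0.160741   0.03323758] [[ 0.998  0.001 -0.063]
 [ 0.063 -0.001  0.998]
 [ 0.001 -1.    -0.001]] [-1.  -0.9  6. ] 0.362284938570471
```

Request:
{"api": "apply_moves", "payload": {
  "increments": [
    {"x": 0.0, "y": -4.0, "z": 0.0, "ax": 0.0, "ay": 0.0, "az": 0.0, "grip": 1.0},
    {"x": 0.0, "y": -9.0, "z": 0.0, "ax": 0.0, "ay": 0.0, "az": 0.0, "grip": 1.0},
    {"x": 4.0, "y": -11.0, "z": 1.5, "ax": 0.0, "ay": -0.009, "az": 0.0, "grip": 1.0},
    {"x": 9.0, "y": -11.0, "z": 3.0, "ax": 0.0, "ay": -0.009, "az": 0.0, "grip": 1.0},
    {"x": 14.0, "y": -10.0, "z": 4.9, "ax": 0.0, "ay": -0.009, "az": 0.0, "grip": 1.0},
    {"x": 16.7, "y": -8.0, "z": 4.9, "ax": 0.0, "ay": -0.009, "az": 0.0, "grip": 1.0},
    {"x": 16.7, "y": -6.4, "z": 4.9, "ax": 0.0, "ay": -0.009, "az": 0.0, "grip": 1.0},
    {"x": 16.7, "y": -6.4, "z": 4.9, "ax": 0.0, "ay": -0.009, "az": 0.0, "grip": 1.0},
    {"x": 16.7, "y": -6.4, "z": 4.9, "ax": 0.0, "ay": -0.009, "az": 0.0, "grip": 1.0}
  ]
}}

```text
time_s: 22.38
eef_pos: [0.5164, 0.2203, 0.0975]
eef_rot: [-0.706, 0.707, 0.026, -0.026]
wrist_force: [0.2, -1.2, -2.1]
opening: 0.361
```

Run:
```python
from h import *
p,R=tool(); o=ctrl.get_obs(); print(p,np.round(R,3),np.round(o['wrist_force'],1),o['opening'],np.round(o['torque'],2))
im,P=snap('wrist','w21',(210,70,430,350),2.1); np.save('P21.npy',P,allow_pickle=True)
```

```text
[0.51637977 0.22025011 0.09745387] [[ 0.997  0.    -0.073]
 [ 0.073 -0.001  0.997]
 [ 0.    -1.    -0.001]] [ 0.2 -1.2 -2.1] 0.360565753829357 [ 0.02 -0.07 -0.02]
```

View pics/w21.png

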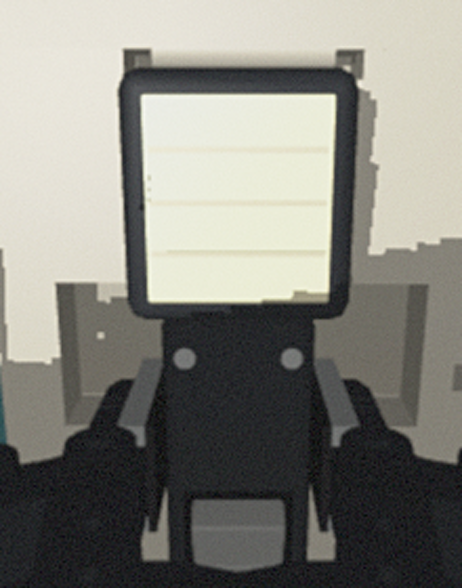

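Run:
```python
from h import *
P=np.load('P21.npy',allow_pickle=True).item(); p,R=tool()
c=lambda u,v:(210+u/2.1,70+v/2.1)
S=lambda a,b,z:(ray(P,c(*a),z)+ray(P,c(*b),z))[:2]/2
z=p[2]-.0332+.028
u=R[:2,2];n=R[:2,0]
D=dict(recHead=S((124,49),(364,49),.05),slot=S((55,284),(429,285),.05),lampHead=S((120,80),(359,80),z),lampHead2=S((131,300),(347,300),z),screws=S((185,358),(292,358),z),handle=S((163,330),(315,330),z),front=S((239,68),(239,68),z))
for k,v in D.items(): print(k,np.round(v,4),np.round([(v-p[:2])@u*1000,(v-p[:2])@n*1000],2))
im=cv2.imread('pics/w21.png'); 
cv2.imwrite('pics/w21z.png',cv2.resize(im[30:130,90:390],None,fx=2.6,fy=2.6,interpolation=cv2.INTER_CUBIC))
cv2.imwrite('pics/w21y.png',cv2.resize(im[260:400,40:450],None,fx=1.9,fy=1.9,interpolation=cv2.INTER_CUBIC))
```

```text
recHead [0.5127 0.3006] [80.32  1.69]
slot [0.5167 0.2411] [20.67  1.41]
lampHead [0.5121 0.2912] [70.97  0.43]
lampHead2 [0.5152 0.2492] [28.85  0.42]
screws [0.516  0.2368] [16.41  0.34]
handle [0.5156 0.2428] [22.5   0.43]
front [0.5119 0.2933] [73.06  0.33]
```

View pics/w21z.png

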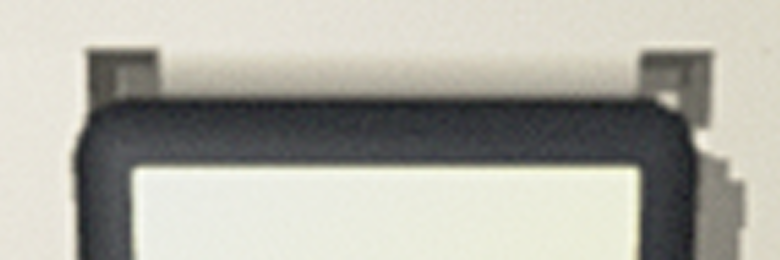

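View pics/w21y.png

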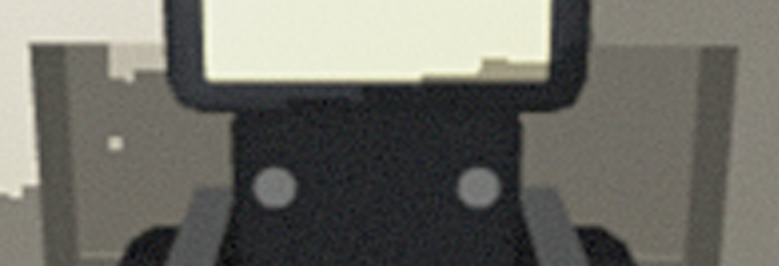

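Request:
{"api": "apply_moves", "payload": {
  "increments": [
    {"x": 0.11, "y": 0.5, "z": 0.0, "ax": 0.0, "ay": 0.0, "az": 0.0, "grip": 1.0},
    {"x": 0.11, "y": 1.2, "z": 0.0, "ax": 0.0, "ay": 0.0, "az": 0.0, "grip": 1.0},
    {"x": 0.11, "y": 1.7, "z": 0.0, "ax": 0.0, "ay": 0.0, "az": 0.0, "grip": 1.0},
    {"x": 0.11, "y": 1.7, "z": 0.0, "ax": 0.0, "ay": 0.0, "az": 0.0, "grip": 1.0}
  ]
}}

```text
time_s: 22.92
eef_pos: [0.5175, 0.2203, 0.0803]
eef_rot: [-0.706, 0.707, 0.026, -0.026]
wrist_force: [0.1, 0.5, -2.0]
opening: 0.358
```

Run:
```python
from h import *
p,R=tool(); o=ctrl.get_obs(); print(p,np.round(R,3),np.round(o['wrist_force'],1),o['opening'],np.round(o['torque'],2))
```

```text
[0.51750821 0.22031772 0.08034549] [[ 0.997  0.    -0.073]
 [ 0.073 -0.002  0.997]
 [ 0.    -1.    -0.002]] [ 0.1  0.5 -2. ] 0.3580646508124513 [-0.05  0.01 -0.02]
```

Aligned, level and not yet touching. Now I'll go down in small steps and watch the forces.

Request:
{"api": "apply_moves", "payload": {
  "increments": [
    {"x": 0.0, "y": 0.2, "z": 0.0, "ax": 0.002, "ay": 0.0, "az": 0.0, "grip": 1.0},
    {"x": 0.0, "y": 0.4, "z": 0.0, "ax": 0.002, "ay": 0.0, "az": 0.0, "grip": 1.0},
    {"x": 0.0, "y": 0.5, "z": 0.0, "ax": 0.002, "ay": 0.0, "az": 0.0, "grip": 1.0}
  ]
}}

```text
time_s: 23.3
eef_pos: [0.5182, 0.2205, 0.0779]
eef_rot: [0.707, -0.706, -0.026, 0.025]
wrist_force: [-8.5, -2.7, 20.5]
opening: 0.361
```

Run:
```python
from h import *
p,R=tool(); o=ctrl.get_obs(); print(p,np.round(R,3),np.round(o['wrist_force'],1),o['opening'],np.round(o['torque'],2))
im,P=snap('wrist','w22',(210,70,430,350),2.1); np.save('P22.npy',P,allow_pickle=True)
```

```text
[0.51815439 0.22049346 0.07789185] [[ 0.997  0.001 -0.072]
 [ 0.072  0.001  0.997]
 [ 0.001 -1.     0.001]] [-8.5 -2.7 20.5] 0.3612668539046968 [-0.4   1.44 -0.2 ]
```

View pics/w22.png

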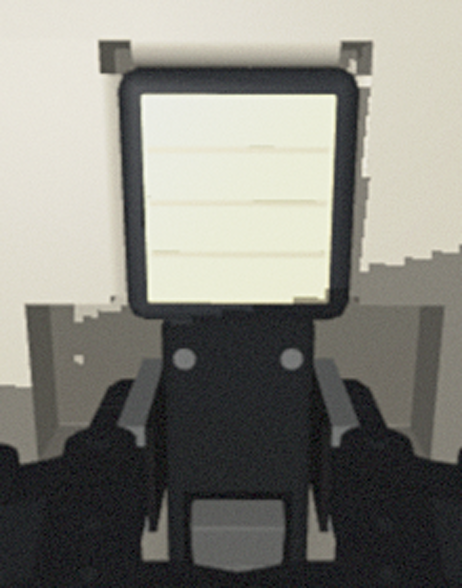

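Request:
{"api": "apply_moves", "payload": {
  "increments": [
    {"x": -0.1, "y": 0.0, "z": -0.05, "ax": 0.0, "ay": 0.0, "az": 0.0, "grip": 1.0},
    {"x": -0.2, "y": 0.1, "z": -0.05, "ax": 0.0, "ay": 0.0, "az": 0.0, "grip": 1.0},
    {"x": -0.2, "y": 0.2, "z": -0.05, "ax": 0.0, "ay": 0.0, "az": 0.0, "grip": 1.0}
  ]
}}

```text
time_s: 23.72
eef_pos: [0.5179, 0.2203, 0.0782]
eef_rot: [0.707, -0.706, -0.027, 0.024]
wrist_force: [-6.1, -1.2, 19.8]
opening: 0.359
```

Run:
```python
from h import *
p,R=tool(); o=ctrl.get_obs(); print(p,np.round(R,3),np.round(o['wrist_force'],1),o['opening'],np.round(o['torque'],2))
```

```text
[0.51785841 0.22033599 0.07818143] [[ 0.997  0.004 -0.072]
 [ 0.072  0.002  0.997]
 [ 0.005 -1.     0.001]] [-6.1 -1.2 19.8] 0.3588040140091416 [ 0.    0.93 -0.13]
```

Run:
```python
from h import *
P=np.load('P22.npy',allow_pickle=True).item(); p=np.array([0.51815439,0.22049346,0.07789185]); R=tool()[1]
c=lambda u,v:(210+u/2.1,70+v/2.1)
S=lambda a,b,z:(ray(P,c(*a),z)+ray(P,c(*b),z))[:2]/2
z=p[2]-.0332+.028
u=R[:2,2];n=R[:2,0]
D=dict(recHead=S((99,41),(372,41),.05),slot=S((26,305),(443,306),.05),lampHead=S((120,80),(359,80),z),lampHead2=S((131,300),(347,300),z),screws=S((185,358),(292,358),z),front=S((239,68),(239,68),z))
for k,v in D.items(): print(k,np.round(v,4),np.round([(v-p[:2])@u*1000,(v-p[:2])@n*1000],2))
print(P['R'])
```

```text
recHead [0.512  0.3004] [80.11 -0.39]
slot [0.5161 0.2413] [20.89 -0.57]
lampHead [0.5134 0.2913] [70.97  0.4 ]
lampHead2 [0.5165 0.2493] [28.86  0.39]
screws [0.5173 0.2369] [16.43  0.31]
front [0.5132 0.2934] [73.07  0.3 ]
[[ 9.97284101e-01  7.36477986e-02  6.50886130e-04]
 [ 7.10072416e-02 -9.63798958e-01  2.57001051e-01]
 [ 1.95548850e-02 -2.56256845e-01 -9.66410904e-01]]
```

Request:
{"api": "apply_moves", "payload": {
  "increments": [
    {"x": -0.1, "y": -0.3, "z": 0.0, "ax": -0.001, "ay": 0.0, "az": 0.004, "grip": 1.0},
    {"x": -0.1, "y": -0.3, "z": 0.0, "ax": -0.001, "ay": 0.0, "az": 0.004, "grip": 1.0},
    {"x": -0.1, "y": -0.3, "z": 0.0, "ax": -0.001, "ay": 0.0, "az": 0.004, "grip": 1.0}
  ]
}}

```text
time_s: 24.1
eef_pos: [0.5166, 0.2201, 0.0807]
eef_rot: [0.707, -0.707, -0.026, 0.026]
wrist_force: [0.7, 0.3, -0.8]
opening: 0.357
```

Run:
```python
from h import *
p,R=tool(); o=ctrl.get_obs(); print(p,np.round(R,3),np.round(o['wrist_force'],1),o['opening'],np.round(o['torque'],2))
```

```text
[0.5166302  0.22009549 0.08065176] [[ 0.997 -0.    -0.072]
 [ 0.072  0.     0.997]
 [-0.    -1.     0.   ]] [ 0.7  0.3 -0.8] 0.3574011816087501 [ 0.01 -0.11 -0.03]
```

Request:
{"api": "apply_moves", "payload": {
  "increments": [
    {"x": 0.0, "y": 0.25, "z": 0.03, "ax": 0.0, "ay": 0.0, "az": 0.0, "grip": 1.0},
    {"x": -0.05, "y": 0.5, "z": 0.03, "ax": 0.0, "ay": 0.0, "az": 0.0, "grip": 1.0},
    {"x": -0.08, "y": 0.6, "z": 0.03, "ax": 0.0, "ay": 0.0, "az": 0.0, "grip": 1.0}
  ]
}}

```text
time_s: 24.48
eef_pos: [0.5179, 0.2205, 0.0778]
eef_rot: [0.707, -0.707, -0.027, 0.024]
wrist_force: [-5.5, -2.9, 21.8]
opening: 0.366
```

Run:
```python
from h import *
p,R=tool(); o=ctrl.get_obs(); print(p,np.round(R,3),np.round(o['wrist_force'],1),o['opening'],np.round(o['torque'],2))
```

```text
[0.51794409 0.22052018 0.07775192] [[ 0.997  0.004 -0.072]
 [ 0.072  0.     0.997]
 [ 0.004 -1.     0.   ]] [-5.5 -2.9 21.8] 0.36612990256297545 [-0.34  0.87 -0.13]
```

Request:
{"api": "apply_moves", "payload": {
  "increments": [
    {"x": -0.15, "y": 0.3, "z": 0.0, "ax": 0.0, "ay": 0.0, "az": 0.004, "grip": 1.0},
    {"x": -0.2, "y": 0.35, "z": 0.0, "ax": 0.0, "ay": 0.0, "az": 0.004, "grip": 1.0},
    {"x": -0.25, "y": 0.4, "z": 0.0, "ax": 0.0, "ay": 0.0, "az": 0.004, "grip": 1.0},
    {"x": -0.25, "y": 0.4, "z": 0.0, "ax": 0.0, "ay": 0.0, "az": 0.004, "grip": 1.0}
  ]
}}

```text
time_s: 24.98
eef_pos: [0.5177, 0.2206, 0.0769]
eef_rot: [0.707, -0.706, -0.027, 0.024]
wrist_force: [-3.9, -2.0, 19.2]
opening: 0.357
```

Run:
```python
from h import *
p,R=tool(); o=ctrl.get_obs(); print(p,np.round(R,3),np.round(o['wrist_force'],1),o['opening'],np.round(o['torque'],2))
im,P=snap('wrist','w23'); snap('scene','s23',(370,160,470,250),6)
```

```text
[0.51773467 0.22060064 0.07688847] [[ 0.997  0.005 -0.072]
 [ 0.072  0.001  0.997]
 [ 0.005 -1.     0.   ]] [-3.9 -2.  19.2] 0.35655072318467845 [-0.32  0.66 -0.16]
```

View pics/w23.png

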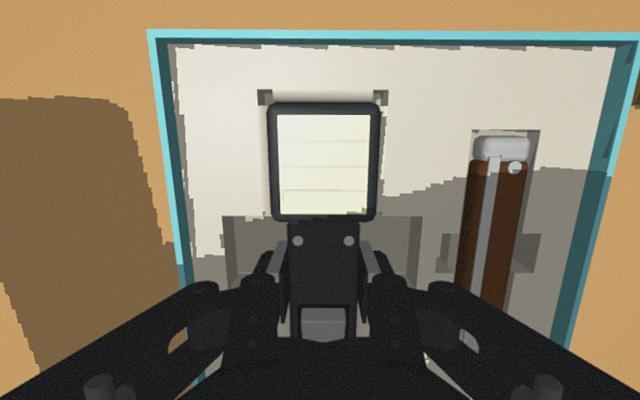

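View pics/s23.png

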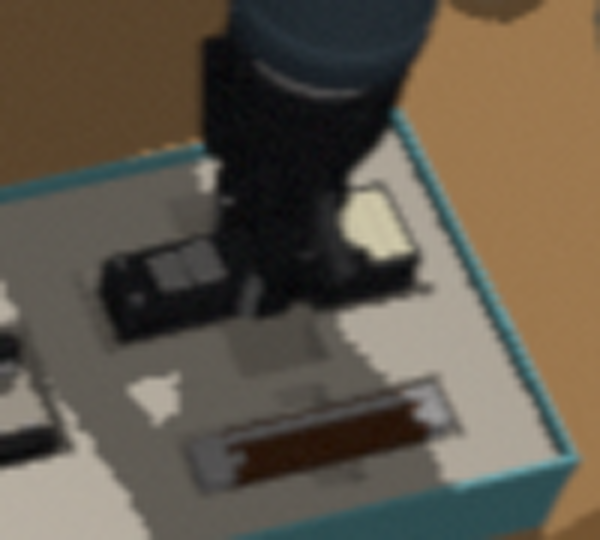

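Request:
{"api": "apply_moves", "payload": {
  "increments": [
    {"x": -0.2, "y": 0.3, "z": -0.05, "ax": 0.0, "ay": 0.0, "az": 0.006, "grip": 1.0},
    {"x": -0.3, "y": 0.45, "z": -0.05, "ax": 0.0, "ay": 0.0, "az": 0.01, "grip": 1.0},
    {"x": -0.35, "y": 0.55, "z": -0.05, "ax": 0.0, "ay": 0.0, "az": 0.01, "grip": 1.0},
    {"x": -0.35, "y": 0.55, "z": -0.05, "ax": 0.0, "ay": 0.0, "az": 0.01, "grip": 1.0}
  ]
}}

```text
time_s: 25.58
eef_pos: [0.5171, 0.2204, 0.0738]
eef_rot: [0.707, -0.706, -0.026, 0.025]
wrist_force: [1.2, 0.4, 10.7]
opening: 0.357
```

Run:
```python
from h import *
p,R=tool(); o=ctrl.get_obs(); print(p,np.round(R,3),np.round(o['wrist_force'],1),o['opening'],np.round(o['torque'],2))
```

```text
[0.51707687 0.2204441  0.07375706] [[ 0.997  0.001 -0.072]
 [ 0.072  0.001  0.997]
 [ 0.001 -1.     0.001]] [ 1.2  0.4 10.7] 0.3573969355775867 [ 0.08 -0.27 -0.25]
```

It is moving in now: at x = 0.517 the side force is gone and the push is about 11 N. Continuing down.

Request:
{"api": "apply_moves", "payload": {
  "increments": [
    {"x": -0.05, "y": 0.25, "z": 0.0, "ax": 0.0, "ay": 0.0, "az": 0.002, "grip": 1.0},
    {"x": -0.1, "y": 0.45, "z": 0.0, "ax": 0.0, "ay": 0.0, "az": 0.002, "grip": 1.0},
    {"x": -0.1, "y": 0.6, "z": 0.0, "ax": 0.0, "ay": 0.0, "az": 0.002, "grip": 1.0},
    {"x": -0.1, "y": 0.7, "z": 0.0, "ax": 0.0, "ay": 0.0, "az": 0.002, "grip": 1.0}
  ]
}}

```text
time_s: 26.08
eef_pos: [0.5175, 0.2206, 0.0683]
eef_rot: [0.707, -0.706, -0.026, 0.025]
wrist_force: [-1.4, 0.0, 9.6]
opening: 0.362
```

Run:
```python
from h import *
p,R=tool(); o=ctrl.get_obs(); print(p,np.round(R,3),np.round(o['wrist_force'],1),o['opening'],np.round(o['torque'],2))
```

```text
[0.51745213 0.22063203 0.06832204] [[ 0.997  0.002 -0.071]
 [ 0.071  0.002  0.997]
 [ 0.002 -1.     0.002]] [-1.4  0.   9.6] 0.3620079004638323 [-0.1   0.33 -0.19]
```

Request:
{"api": "apply_moves", "payload": {
  "increments": [
    {"x": -0.1, "y": 0.25, "z": -0.02, "ax": -0.002, "ay": 0.0, "az": 0.003, "grip": 1.0},
    {"x": -0.1, "y": 0.45, "z": -0.02, "ax": -0.002, "ay": 0.0, "az": 0.003, "grip": 1.0},
    {"x": -0.1, "y": 0.6, "z": -0.02, "ax": -0.002, "ay": 0.0, "az": 0.003, "grip": 1.0},
    {"x": -0.1, "y": 0.7, "z": -0.02, "ax": -0.002, "ay": 0.0, "az": 0.003, "grip": 1.0}
  ]
}}

```text
time_s: 26.58
eef_pos: [0.5176, 0.2207, 0.0632]
eef_rot: [0.707, -0.707, -0.025, 0.025]
wrist_force: [-7.0, -0.7, 19.9]
opening: 0.358
```

Run:
```python
from h import *
p,R=tool(); o=ctrl.get_obs(); print(p,np.round(R,3),np.round(o['wrist_force'],1),o['opening'],np.round(o['torque'],2))
im,P=snap('wrist','w24')
```

```text
[0.51756626 0.22073684 0.06322281] [[ 0.997  0.001 -0.071]
 [ 0.071  0.     0.997]
 [ 0.001 -1.     0.   ]] [-7.  -0.7 19.9] 0.35765927067967207 [-0.22  1.15 -0.2 ]
```

View pics/w24.png

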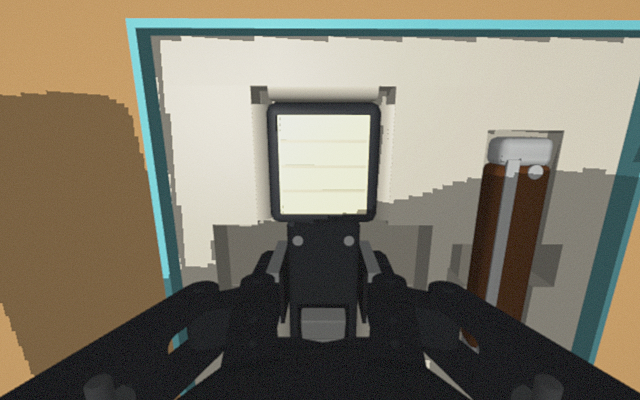

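TCP height 0.0632 is the seated height, with the force rising onto the floor. Releasing with a part opening so the fingers stay within the slots, then looking.

Request:
{"api": "apply_moves", "payload": {
  "increments": [
    {"x": 0.0, "y": 0.0, "z": 0.0, "ax": 0.0, "ay": 0.0, "az": 0.0, "grip": 0.4},
    {"x": 0.0, "y": 0.0, "z": 0.0, "ax": 0.0, "ay": 0.0, "az": 0.0, "grip": 0.4},
    {"x": 0.0, "y": -3.0, "z": 0.0, "ax": 0.0, "ay": 0.0, "az": 0.0, "grip": 0.4},
    {"x": 0.0, "y": -7.0, "z": -2.0, "ax": 0.0, "ay": 0.0, "az": 0.0, "grip": 0.4},
    {"x": 0.0, "y": -10.0, "z": -4.0, "ax": 0.0, "ay": 0.0, "az": 0.0, "grip": 1.0},
    {"x": 0.0, "y": -10.0, "z": -4.0, "ax": 0.0, "ay": 0.0, "az": 0.0, "grip": 1.0},
    {"x": 0.0, "y": -10.0, "z": -4.0, "ax": 0.0, "ay": 0.0, "az": 0.0, "grip": 1.0}
  ]
}}

```text
time_s: 27.5
eef_pos: [0.5197, 0.1809, 0.1623]
eef_rot: [0.707, -0.707, -0.025, 0.025]
wrist_force: [-0.0, 0.5, -0.2]
opening: 0.001
```

Run:
```python
from h import *
p,R=tool(); o=ctrl.get_obs(); print(p,np.round(R,3),np.round(o['wrist_force'],1),o['opening'])
im,P=snap('wrist','w25',(230,0,490,270),2.2);np.save('P25.npy',P,allow_pickle=True)
snap('scene','s25',(370,160,470,250),6)
```

```text
[0.51974033 0.18089289 0.16225281] [[ 0.998 -0.001 -0.071]
 [ 0.071  0.     0.998]
 [-0.001 -1.     0.   ]] [-0.   0.5 -0.2] 0.0010904590026361346
```

View pics/w25.png

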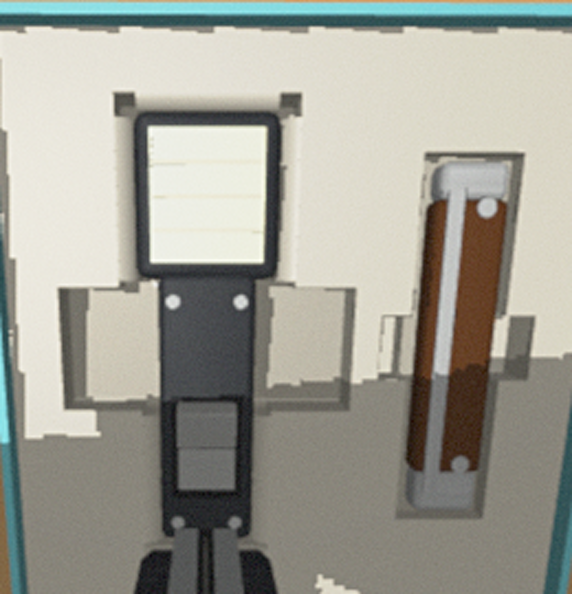

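View pics/s25.png

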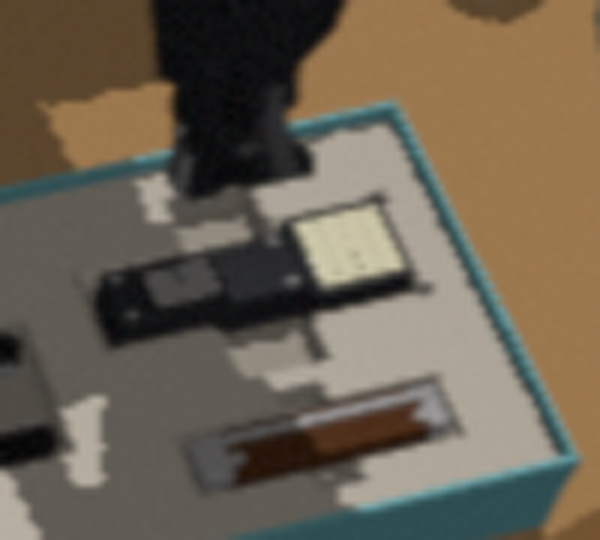

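Request:
{"api": "apply_moves", "payload": {
  "increments": [
    {"x": 0.0, "y": 2.0, "z": 2.5, "ax": 0.0, "ay": 0.0, "az": 0.0, "grip": 1.0},
    {"x": 0.0, "y": 5.0, "z": 4.5, "ax": 0.0, "ay": 0.0, "az": 0.0, "grip": 1.0},
    {"x": 0.0, "y": 6.8, "z": 4.5, "ax": 0.0, "ay": 0.0, "az": 0.0, "grip": 1.0},
    {"x": 0.0, "y": 7.2, "z": 4.5, "ax": 0.0, "ay": 0.0, "az": 0.0, "grip": 1.0},
    {"x": 0.0, "y": 7.2, "z": 4.5, "ax": 0.0, "ay": 0.0, "az": 0.0, "grip": 1.0}
  ]
}}

```text
time_s: 28.22
eef_pos: [0.5161, 0.2255, 0.0896]
eef_rot: [-0.707, 0.707, 0.024, -0.026]
wrist_force: [0.1, 0.4, 0.8]
opening: -0.002
```

Run:
```python
from h import *
p,R=tool(); o=ctrl.get_obs(); print(p,np.round(R,3),np.round(o['wrist_force'],1),o['opening'])
im,P=snap('wrist','w26')
```

```text
[0.51607507 0.22553722 0.08957386] [[ 0.997 -0.002 -0.071]
 [ 0.071 -0.     0.997]
 [-0.002 -1.     0.   ]] [0.1 0.4 0.8] -0.0021486882110200054
```

View pics/w26.png

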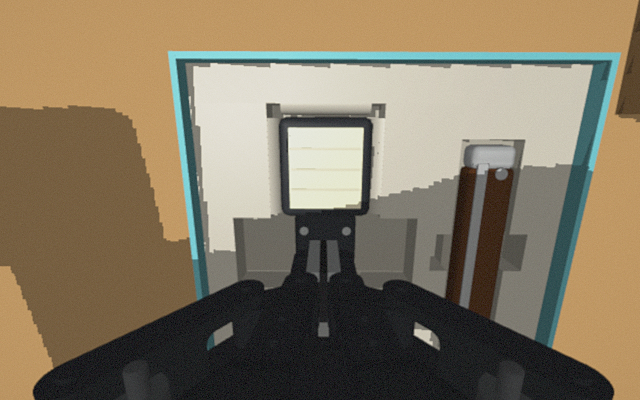

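Fingers are centred over the flat part of the handle (323 against the lamp's 325). Now a gentle press.

Request:
{"api": "apply_moves", "payload": {
  "increments": [
    {"x": 0.05, "y": 0.3, "z": 0.0, "ax": 0.0, "ay": 0.0, "az": -0.002, "grip": 1.0},
    {"x": 0.05, "y": 0.5, "z": 0.0, "ax": 0.0, "ay": 0.0, "az": -0.002, "grip": 1.0},
    {"x": 0.05, "y": 0.7, "z": 0.0, "ax": 0.0, "ay": 0.0, "az": -0.002, "grip": 1.0},
    {"x": 0.0, "y": 0.8, "z": 0.0, "ax": 0.0, "ay": 0.0, "az": -0.002, "grip": 1.0}
  ]
}}

```text
time_s: 28.78
eef_pos: [0.5172, 0.2256, 0.083]
eef_rot: [0.707, -0.707, -0.026, 0.024]
wrist_force: [-1.0, -1.2, 9.8]
opening: 0.001
```

Request:
{"api": "apply_moves", "payload": {
  "increments": [
    {"x": -0.05, "y": 0.15, "z": 0.0, "ax": 0.0, "ay": 0.0, "az": 0.0, "grip": 1.0},
    {"x": -0.05, "y": 0.2, "z": 0.0, "ax": 0.0, "ay": 0.0, "az": 0.0, "grip": 1.0}
  ]
}}

```text
time_s: 29.02
eef_pos: [0.5173, 0.2256, 0.083]
eef_rot: [-0.707, 0.707, 0.026, -0.024]
wrist_force: [-7.0, -2.8, 17.4]
opening: 0.001
```

The lamp is rigid at TCP 0.083, so its top is at 58 mm, which is the seated height. I'll retreat clear and do a final check.

Request:
{"api": "apply_moves", "payload": {
  "increments": [
    {"x": 0.0, "y": -3.0, "z": 0.0, "ax": 0.0, "ay": 0.0, "az": 0.0, "grip": 1.0},
    {"x": 0.0, "y": -8.0, "z": -3.0, "ax": 0.0, "ay": 0.0, "az": 0.0, "grip": 1.0},
    {"x": 0.0, "y": -11.0, "z": -7.0, "ax": 0.0, "ay": 0.0, "az": 0.0, "grip": 1.0},
    {"x": 0.0, "y": -12.0, "z": -9.0, "ax": 0.0, "ay": 0.0, "az": 0.0, "grip": 1.0},
    {"x": 0.0, "y": -12.0, "z": -9.0, "ax": 0.0, "ay": 0.0, "az": 0.0, "grip": 1.0},
    {"x": 0.0, "y": -12.0, "z": -9.0, "ax": 0.0, "ay": 0.0, "az": 0.0, "grip": 1.0}
  ]
}}

```text
time_s: 29.78
eef_pos: [0.5228, 0.1363, 0.2023]
eef_rot: [0.707, -0.707, -0.026, 0.024]
wrist_force: [-0.1, 0.2, -0.1]
opening: 0.002
```

Run:
```python
from h import *
p,R=tool(); o=ctrl.get_obs(); print(p,np.round(o['wrist_force'],1))
im,P=snap('wrist','w27',(210,0,470,270),2.2)
np.save('P27.npy',P,allow_pickle=True)
_,Q=snap('scene','s27'); np.save('Q27.npy',Q,allow_pickle=True)
a=cv2.imread('pics/s27.png'); cv2.imwrite('pics/s27c.png',cv2.resize(a[175:255,375:470],None,fx=7,fy=7,interpolation=cv2.INTER_CUBIC))
snap('top','t27')
```

```text
[0.52281653 0.13625212 0.20234524] [-0.1  0.2 -0.1]
```

View pics/w27.png

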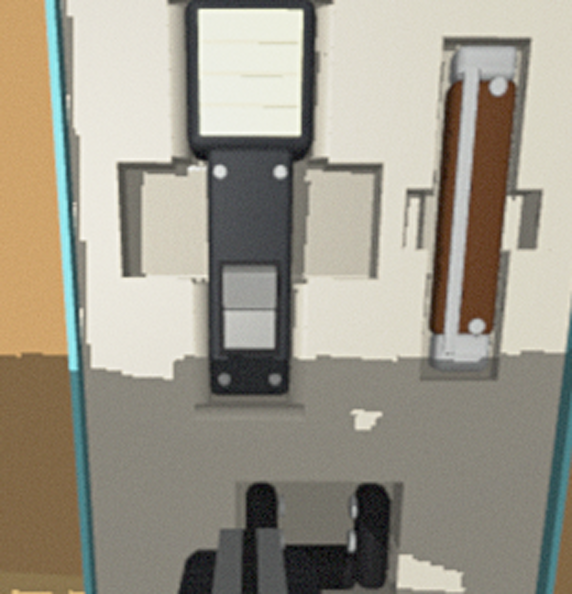

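View pics/s27c.png

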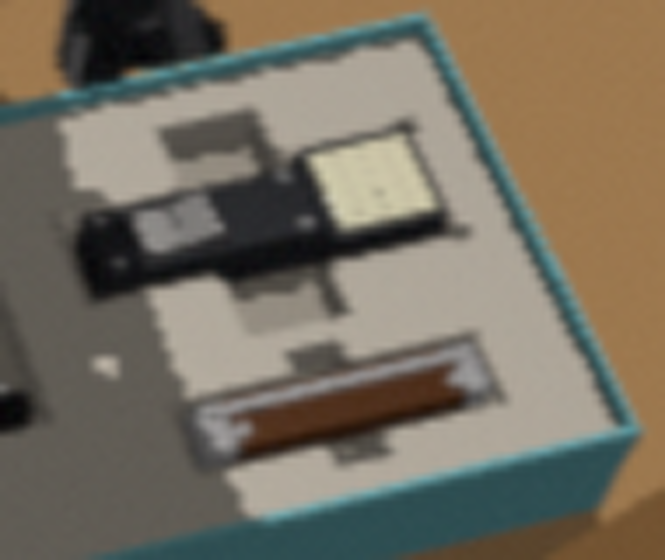

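View pics/t27.png

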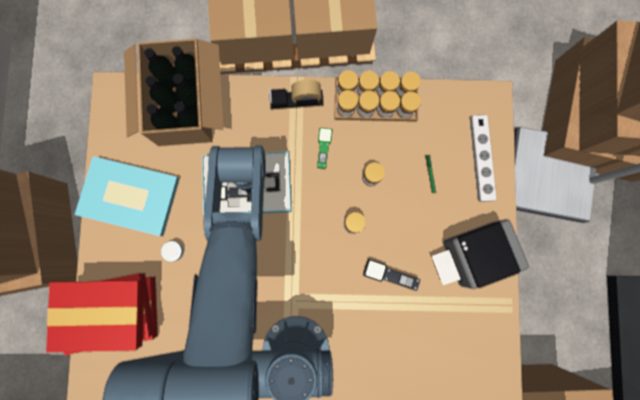

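Run:
```python
from h import *
P=np.load('P27.npy',allow_pickle=True).item();Q=np.load('Q27.npy',allow_pickle=True).item()
o=np.array([.5174,.2237]);u=np.array([-.0715,.9974]);n=np.array([.9974,.0715])
def W(a,b,z): return np.array([*(o+u*a+n*b),z])
out=[(-70,-16),(-70,16),(20,16),(20,23),(70,23),(70,-23),(20,-23),(20,-16)]
a=cv2.imread('pics/s27.png'); A=cv2.resize(a[175:255,375:470],None,fx=8,fy=7.4,interpolation=cv2.INTER_CUBIC)
b=cv2.imread('pics/w27.png')
def draw(img,f,z,col,mm=1e-3):
    pts=np.array([f(W(x*mm,y*mm,z)) for x,y in out]).astype(np.int32); cv2.polylines(img,[pts],True,col,1)
fs=lambda X:(proj(Q,X)-[375,175])*[8,7.4]
fw=lambda X:(proj(P,X)-[210,0])*2.2
draw(A,fs,.058,(0,255,0)); draw(b,fw,.058,(0,255,0))
# foam recess reference: slot outline at z .05
for img,f in((A,fs),(b,fw)):
    pts=np.array([f(W(x,y,.05)) for x,y in [(-.024,-.05),(.018,-.05),(.018,.05),(-.024,.05)]]).astype(np.int32); cv2.polylines(img,[pts],True,(0,0,255),1)
cv2.imwrite('pics/ovs.png',A);cv2.imwrite('pics/ovw.png',b)
```

```text
(no output)
```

View pics/ovs.png

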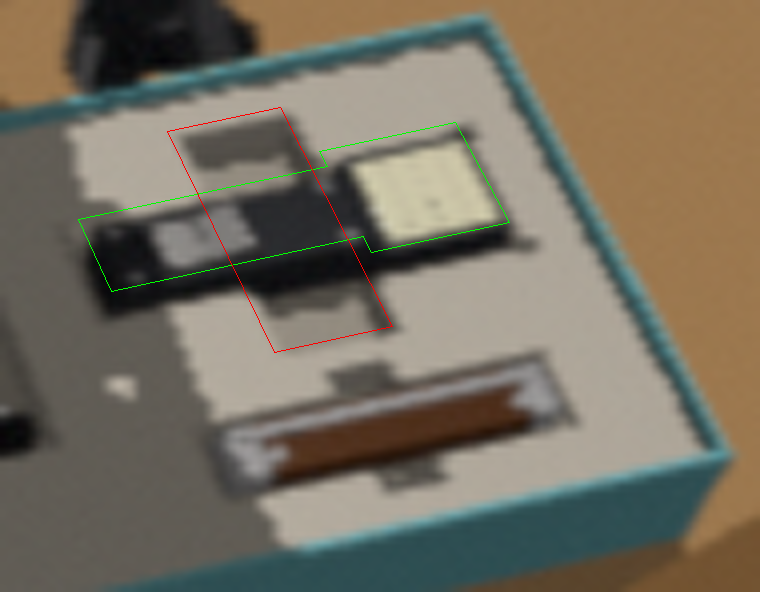

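View pics/ovw.png

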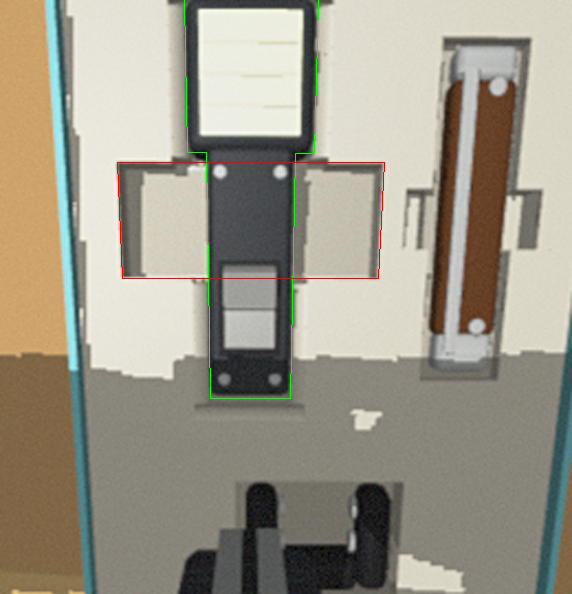

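The wrist overlay matches the seated pose to within about 2 mm. The top-press height agrees too: 83.0 mm here against 53.8 mm with the lamp on the table, so the floor is 29 to 30 mm up. The rocker is still off and the gripper is clear. Handing in.

Run:
```python
from h import *
print(ctrl.get_obs()['time_s']); print(ticket.hand_in())
```

```text
29.925
the job is handed in; nothing more can be done
None
```

I switched the small charcoal lamp off at its rocker and pressed it, lens up, into its cutout in the gift box. I handed the job in at 29.9 s, with the gripper clear of everything.

**Pressing it in:** This took more than one try.
- The first push was a few mm off centre and slightly tilted. It peaked at about 103 N at the wrist, under the 120 N limit, and I backed off.
- Pressing from above then rolled the lamp about 20°, so I set it flat on the table and regrasped it.
- Centred by the side force, it then went down at about 10 to 12 N.

**Last checks:**
- **Seated:** The press on top was rigid at 17 N, with the lamp's top about 58 mm above the table, the seated height.
- **Aligned:** The wrist overlay matched the seated lamp and finger slots to about 2 mm. The scene-camera overlay was off by 1 to 2 pixels for both lamp and foam, so I put that down to calibration.
- **Switch:** The rocker shows off, with the tail wing level and the head wing up.
- **Other items:** Corkscrew, foil cutter, jars, marker, candle tin and the other two lamps look unmoved.

I did not press the head and tail ends separately; that the lamp lies level comes from the firm middle at the right height.

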